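# Pack the sample jars, break the lid stay, shut and pin the chest

### The arm

A 6-joint arm with a two-finger parallel gripper is mounted at the origin on the work surface. World frame = base frame: x ahead of the robot, y to its left, z up, the work surface at z = 0. Lengths are in m, angles in rad, forces in N, time in s.
With the tool pointing down it reaches from about 0.35 to 0.975 m from the base axis. Payload 7.1 kg.
Tool frame: the origin (TCP) lies at the very end of the fingers, on their centre line; the grasp point (between the pads) lies 19 mm behind it (arm.grip_depth is the distance from the TCP to the grasp point, in m); z points along the fingers, y is the line along which they close (so a half turn about z gives the same grasp; the last joint's range is limited). The gripper opens to 88 mm and grips with 3 to 60 N. Pads are 20 mm wide; open, the fingers measure 115 mm over their backs; the gripper's body (75 mm by 178 mm) begins 61 mm behind the grasp point.
Start: joints at [-1.334, 0.423, 1.63, -0, 1.089, -0.019], TCP at [0.158, -0.605, 0.223] pointing down, gripper open.
Joint ranges: [-3, 3], [-0.9, 2.11], [0.09, 2.58], [-1.31, 4.45], [0.11, 2.69], [-2.54, 2.54]. Speed limits (rad/s): [2.39, 2.39, 3.01, 3.14, 3.14, 3.14].

### API

Orientations are given as a unit quaternion [w, x, y, z].
In Python, from rig import arm, capture, calibration, workorder gives the robot as it stands. The module is installed in compiled form; this text tells all that it offers.
- The arm moves only by the tool arm_command, never from a script. Its argument "rows" is one flat list of numbers, 7 for each row, row after row: the turn, a rotation vector about the tool's x, y, z in degrees, then the shift along the tool's x, y, z in mm, then the opening in per cent of the stroke, from 0 (shut) to 100 (fully open). In form: [wx, wy, wz, dx, dy, dz, hand, wx, wy, wz, dx, dy, dz, hand, ...]. A call has 1 to 20 rows; each row is the pose to reach, as a shift and turn from the pose commanded when the call began, along the tool's axes at that moment; what a row does not reach only later rows make up. A row lasts 1/10 s, in which the tool goes at most 50 mm and 8.59 degrees, less where a joint would pass 70% of its speed; a pose out of reach is approached as far as the arm can. A call with a gripper value outside its range is refused whole. The fingers move at their own pace and stop on an object; the grip force is fixed at half the most. Time passes only in rows, so rows that repeat a pose let the fingers close. It gives the time, the measured TCP pose, the force, the opening and the grip force at its end, in the units of the state.
- arm.observe(): the state, without advancing time (a new reading comes with each control period).
- capture(name): name is "scene" or "top"; returns (picture, depth): 400x640x3 uint8, red, green, blue; 400x640 float32, m along the optical axis (not along the pixel's ray), 0 where there is no reading.
- calibration(name): a dict with "mtx" (3x3 intrinsics, pixels), "R" (3x3) and "t" (3): a world point X has camera coordinates R X + t. Camera axes: x right, y down, z forward; pixel columns grow to the right and rows downward; lengths in m; the calibration is good to about 2 mm. A picture is of the moment at which its call begins. calibration takes no time and is no camera call.
- workorder.job_done(): hands the job in; it is judged then, once.
The state is a dict: "clock": time; "qpos": joint angles; "joint_velocities": joint speeds; "joint_efforts": joint torques, N m; "tool_pos": TCP position; "eef_rot": TCP orientation; "contact_force": force on the tool from outside, world axes, zero at the start; "ft_torque": the same for the moment, N m; "finger_gap": opening from 0.0 (shut) to 1.0 (fully open); "grip_force": force on a finger pad.
Only numpy, scipy, OpenCV 4.12 (cv2) and the standard library are available. Lean on these libraries where they do the work, as an engineer would, in place of code of your own. Each camera call takes 0.05 s, during which the arm holds its last target. There are 200 camera calls.

### The job

Put every amber jar with a blue cap from the cork mat upright into the blue transport chest, one to a well. Only then push the red knee pad of the locked lid stay down to break the stay, lower the lid gently until it is fully shut, pick up the mallet and knock both yellow locking pins down flush with it (never push a pin with the gripper), and stand the mallet back on its round green mat as it stood before. Leave the clear jar with the white cap, the beaker and the rubber stopper where they are.

Things in the scene. Friction and masses are not known exactly. Their poses are not given: they have to be found in the camera images.
- jar1: loose amber glass jar with a blue cap, 120 g, heavy at the bottom: round body 44 mm diameter up to 57 mm, cap 40 mm diameter from 57 to 75 mm height; origin at the centre of its underside, z up through the cap. Two to four of jar1..jar4 are present
- jar2: loose amber glass jar with a blue cap, 120 g, heavy at the bottom: round body 44 mm diameter up to 57 mm, cap 40 mm diameter from 57 to 75 mm height; origin at the centre of its underside, z up through the cap. Two to four of jar1..jar4 are present
- jar3: loose amber glass jar with a blue cap, 120 g, heavy at the bottom: round body 44 mm diameter up to 57 mm, cap 40 mm diameter from 57 to 75 mm height; origin at the centre of its underside, z up through the cap. Two to four of jar1..jar4 are present
- jar4: loose amber glass jar with a blue cap, 120 g, heavy at the bottom: round body 44 mm diameter up to 57 mm, cap 40 mm diameter from 57 to 75 mm height; origin at the centre of its underside, z up through the cap. Two to four of jar1..jar4 are present
- clear_jar: loose clear jar with a white cap, same size as the amber jars, standing among them; a bystander, not to be packed
- chest: blue open-topped transport chest fixed to the bench, 240 mm (own x) x 180 mm (own y) x 95 mm high, walls and floor 6 mm; origin at the centre of its underside. Inside a grey rack 36 mm thick lies on the floor (its top 42 mm above the underside) with four square wells 51 x 51 mm, their edges chamfered 4 mm, going down to the floor. The lid is hinged along the top of the +y wall; the stay is outside the +x end wall; the two pin sockets are on the -y wall
- well1 (a point): centre of the floor of one of the four square 51 mm wells in the chest (6 mm above the underside of the chest); each takes one jar, any jar in any well
- well2 (a point): centre of the floor of one of the four square 51 mm wells in the chest (6 mm above the underside of the chest); each takes one jar, any jar in any well
- well3 (a point): centre of the floor of one of the four square 51 mm wells in the chest (6 mm above the underside of the chest); each takes one jar, any jar in any well
- well4 (a point): centre of the floor of one of the four square 51 mm wells in the chest (6 mm above the underside of the chest); each takes one jar, any jar in any well
- lid (a joint): hinge angle of the lid (rad): 0 = shut on the chest, 1.70 = standing open, leaning a little backwards past vertical, as at the start. The lid is a 240 x 180 x 10 mm blue board (300 g), with two 50 mm wide steel tabs for the pins reaching 27 mm past its free edge, 70 mm either side of its middle. While the stay is locked it cannot be lowered. Once the stay is broken the stiff hinge keeps the lid at the angle it is left at; 3 to 6 N at its free edge moves it
- lid_hinge (a point): middle of the hinge line, which runs along the chest's x; 90 mm to the chest's +y from its centre, 96 mm above its underside
- lid_push (a point): point on the lid's outer face (the top face when shut), 150 mm from the hinge line in its middle, between the pins: a good place to push the lid shut. Its own -y points along the lid away from the hinge, its z out of the outer face
- stay_knee (a joint): fold angle of the knee of the lid stay (rad): 0 = locked (the knee is held a little past straight against its stop), 0.12 = dead straight, above that it is broken and folds freely; it reaches about 2.9 as the lid shuts. The stay is two 74 mm steel links in the upright plane 10 mm outside the chest's +x end wall
- knee_pad (a point): centre of the free part of the red thumb pad at the knee of the stay: a cylinder 20 mm diameter, 36 mm long, along the chest's x, pointing away from the end wall; the point lies 10 mm from its free end. To break the stay push it with about 5 to 10 N downwards and towards the hinge side (in the chest's frame +0.62 y, -0.78 z); 15 to 25 mm are enough
- pin1 (a joint): how far this yellow-headed sprung locking pin, the one towards the chest's -x end, is driven into the lid (m): 0 = standing up, 0.012 = fully down, head flush on the steel tab. It needs about 9 N at first, 11 N at the end, and friction keeps it where it is left
- pin2 (a joint): how far this yellow-headed sprung locking pin, the one towards the chest's +x end, is driven into the lid (m): 0 = standing up, 0.012 = fully down, head flush on the steel tab. It needs about 9 N at first, 11 N at the end, and friction keeps it where it is left
- pin1_top (a point): centre of the top of the head of pin1, a yellow disc 18 mm diameter, 6 mm thick; 18 mm above the lid's outer face when up, 6 mm when down; its z points out of the lid's outer face. It lies 194 mm from the hinge line, 70 mm to the chest's -x from the lid's middle
- pin2_top (a point): centre of the top of the head of pin2, a yellow disc 18 mm diameter, 6 mm thick; 18 mm above the lid's outer face when up, 6 mm when down; its z points out of the lid's outer face. It lies 194 mm from the hinge line, 70 mm to the chest's +x from the lid's middle
- mallet: loose stubby mallet, 300 g, standing on one face of its black rubber head: head 44 mm diameter, 64 mm high, upright; light wooden handle 22 mm wide, 26 mm high, pointing along its own -x to 130 mm from the head's axis, its middle 32 mm above the underside. Origin at the centre of the underside of the head, which is the striking face
- mallet_grip (a point): point in the middle of the mallet's handle, 42 mm from the head's axis, 32 mm above the striking face: the place to grip it from above, across the 22 mm width
- mallet_mat: round green mat, 150 mm diameter, 4 mm thick, fixed to the bench, home of the mallet; origin at the centre of its underside
- beaker: loose glass beaker, 64 mm diameter, 85 mm high, bystander; origin at the centre of its underside
- stopper: loose black rubber stopper, 32 mm diameter, 30 mm high, bystander; origin at the centre of its underside

How it is judged:
On the way, in this order (a step that is already met when the one before it is completed fails the run):
1. every amber jar present stands upright in a well of the chest, the lid stay still locked ((horizontal distance between jar1 and well1 below 0.014 m or horizontal distance between jar1 and well2 below 0.014 m or horizontal distance between jar1 and well3 below 0.014 m or horizontal distance between jar1 and well4 below 0.014 m) and z of each of jar1, jar2, jar3, jar4 in the frame of chest below 0.018 m and angle between each of jar1, jar2, jar3, jar4's own z axis and vertical below 0.3 rad and (horizontal distance between jar2 and well1 below 0.014 m or horizontal distance between jar2 and well2 below 0.014 m or horizontal distance between jar2 and well3 below 0.014 m or horizontal distance between jar2 and well4 below 0.014 m) and (horizontal distance between jar3 and well1 below 0.014 m or horizontal distance between jar3 and well2 below 0.014 m or horizontal distance between jar3 and well3 below 0.014 m or horizontal distance between jar3 and well4 below 0.014 m) and (horizontal distance between jar4 and well1 below 0.014 m or horizontal distance between jar4 and well2 below 0.014 m or horizontal distance between jar4 and well3 below 0.014 m or horizontal distance between jar4 and well4 below 0.014 m) and value of joint stay_knee below 0.12 rad), for 0.2 s.
2. the stay is broken at its knee (value of joint stay_knee above 0.25 rad), for 0.1 s.
3. the lid is fully shut, the pins still up (value of joint lid below 0.05 rad and value of joint each of pin1, pin2 below 0.006 m), for 0.2 s.
4. the mallet strikes a pin (value of joint lid below 0.05 rad and (contact force between mallet and pin1 above 2 N or contact force between mallet and pin2 above 2 N)).
5. both pins are driven down, the lid shut (value of joint lid below 0.05 rad and value of joint each of pin1, pin2 above 0.0095 m), for 0.1 s.
At the end, for the whole second after the job is handed in: Every amber jar present stands upright (0.3 rad) on the floor of its own well, within 14 mm of its centre; lid below 0.05 rad; both pins beyond 9.5 of 12 mm; mallet at rest upright on its head, centre within 60 mm of the green mat's centre (all of step 5 and (horizontal distance between jar1 and well1 below 0.014 m or horizontal distance between jar1 and well2 below 0.014 m or horizontal distance between jar1 and well3 below 0.014 m or horizontal distance between jar1 and well4 below 0.014 m) and z of each of jar1, jar2, jar3, jar4 in the frame of chest below 0.018 m and angle between each of jar1, jar2, jar3, jar4's own z axis and vertical below 0.3 rad and (horizontal distance between jar2 and well1 below 0.014 m or horizontal distance between jar2 and well2 below 0.014 m or horizontal distance between jar2 and well3 below 0.014 m or horizontal distance between jar2 and well4 below 0.014 m) and (horizontal distance between jar3 and well1 below 0.014 m or horizontal distance between jar3 and well2 below 0.014 m or horizontal distance between jar3 and well3 below 0.014 m or horizontal distance between jar3 and well4 below 0.014 m) and (horizontal distance between jar4 and well1 below 0.014 m or horizontal distance between jar4 and well2 below 0.014 m or horizontal distance between jar4 and well3 below 0.014 m or horizontal distance between jar4 and well4 below 0.014 m) and horizontal distance between mallet and mallet_mat below 0.06 m and angle between mallet's own z axis and vertical below 0.15 rad and height (world z) of mallet below 0.012 m and linear speed of mallet below 0.03 m/s); the robot touches nothing.
It fails at once if the gripper or arm pushes a pin instead of the mallet (contact force between any of the fingers, the arm and pin1 above 2 N or contact force between any of the fingers, the arm and pin2 above 2 N).
It fails at once if the lid is slammed (it closes faster than 2.5 rad/s) (velocity of joint lid below -2.5 rad/s).
It fails at once if a bystander is knocked over or moved more than 50 mm (distance of any of clear_jar, beaker, stopper from where it was at the start of the episode above 0.05 m or angle between any of clear_jar, beaker, stopper's own z axis and vertical above 0.6 rad).
Of jar1, jar2, jar3, jar4 only 2 to 4 are there at a start; the rules pass over those that are not, and their reading is None.
At some moment in a run one of jar1, jar2, jar3, jar4 may be knocked a few centimetres aside while the robot is not near it.
It also fails if it takes over 210 s, if anything falls off the work surface, if the arm or the gripper's body presses on something with over 40 N, if the wrist force passes 120 N, or if a joint passes its speed limit or range.

## Working session

There is one attempt and no reset: what is moved stays moved. The work goes in short steps, Python scripts to look and compute and a tool call to move; the robot and the scene stay as the last step left them, time stands still between calls to the robot, and variables do not carry over. Pictures are saved under pics/ and viewed, at most 16 in all, crops included, and the job is handed in when it is done.

Besides the shell and the picture viewer there is one more tool, called after "Request:" as name(argument=value, ...), one argument or row to a line, values as JSON. arm_command: Moves the arm, as the interface text tells. Its arguments: {"type":"object","properties":{"rows":{"type":"array"}},"required":["rows"]}

```bash
mkdir -p pics; python3 - <<'E'
from rig import arm,capture,calibration
import cv2,numpy as np
for n in("scene","top"):
    p,d=capture(n);cv2.imwrite(f"pics/{n}0.png",p[:,:,::-1]);np.savez(f"{n}0.npz",p=p,d=d)
    c=calibration(n);print(n,c["mtx"].tolist(),"cam",(-c["R"].T@c["t"]).round(3),c["R"].round(3).tolist())
print(arm.observe())
E
```

```text
scene [[443.70373203703775, 0.0, 316.492468515332], [0.0, 443.70373203703775, 211.91880432705798], [0.0, 0.0, 1.0]] cam [ 0.95  -0.676  0.905] [[0.82, 0.571, 0.02], [0.386, -0.527, -0.757], [-0.422, 0.629, -0.653]]
top [[490.43761124523104, 0.0, 327.4574967435283], [0.0, 490.43761124523104, 197.5592391716206], [0.0, 0.0, 1.0]] cam [ 0.281 -0.02   1.457] [[-0.006, -1.0, -0.015], [-0.984, 0.009, -0.176], [0.176, 0.013, -0.984]]
{'clock': 0.1, 'qpos': array([-1.33400620e+00,  4.23764272e-01,  1.63057972e+00, -2.24432757e-05,
        1.08859762e+00, -1.90267762e-02]), 'joint_velocities': array([ 0.00135118, -0.00017488, -0.00320214,  0.00214923, -0.00072541,
       -0.00063107]), 'joint_efforts': array([-1.01441536e-03, -5.45616782e+01, -2.74325430e+01,  6.45248755e-02,
        1.88506191e-02, -1.10329486e-05]), 'tool_pos': array([ 0.15803621, -0.60418783,  0.22199283]), 'eef_rot': array([-6.69404876e-04,  9.91829970e-01,  1.27565099e-01, -8.31731335e-05]), 'contact_force': array([ 0.41903176, -0.26225432, -0.51670074]), 'ft_torque': array([0.03799024, 0.03749843, 0.02852035]), 'grip_force': 0.0, 'finger_gap': 1.0005068227604876}
```

View pics/scene0.png

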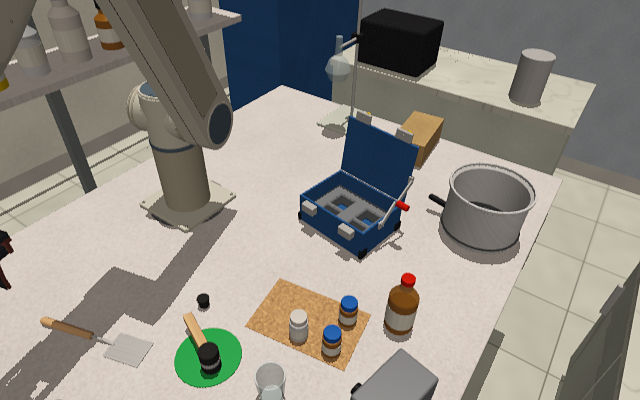

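View pics/top0.png

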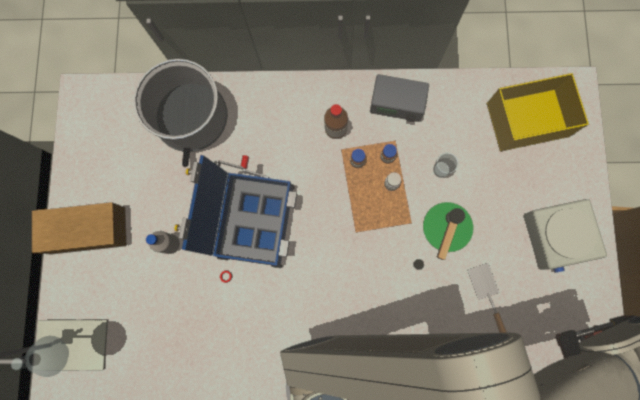

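Two amber jars with blue caps: scene (349,310) and (332,340), top (358,157) and (389,152). The clear jar is at top (393,181), the mallet head at (456,215), the stopper at (419,264), the beaker at (445,165). The chest is centred near top (258,222) with its lid to the left (world +y), and the red pad is at (245,161).

```bash
cat > h.py <<'E'
from rig import arm,capture,calibration
import cv2,numpy as np
from scipy.spatial.transform import Rotation as Rn
C={n:calibration(n) for n in("scene","top")}
def cloud(n,d):
    c=C[n];v,u=np.mgrid[:400,:640]
    q=np.stack([(u-c["mtx"][0,2])/c["mtx"][0,0]*d,(v-c["mtx"][1,2])/c["mtx"][1,1]*d,d],-1)
    return (q-c["t"])@c["R"]
def px(n,X):
    c=C[n];q=c["R"]@np.asarray(X,float)+c["t"];q=c["mtx"]@q;return q[:2]/q[2]
def ray(n,uv,z):
    c=C[n];o=-c["R"].T@c["t"];r=c["R"].T@np.linalg.inv(c["mtx"])@[uv[0],uv[1],1];return o+r*(z-o[2])/r[2]
def tri(ua,ub,a="scene",b="top"):
    P=[C[n]["mtx"]@np.c_[C[n]["R"],C[n]["t"]] for n in(a,b)]
    X=cv2.triangulatePoints(P[0],P[1],np.float64(ua).reshape(2,1),np.float64(ub).reshape(2,1));return (X[:3]/X[3]).ravel()
def hsv(p,lo,hi):
    return cv2.inRange(cv2.cvtColor(p,cv2.COLOR_RGB2HSV),lo,hi)>0
def blobs(m,amin=15):
    n,l,s,c=cv2.connectedComponentsWithStats(m.astype(np.uint8));return [(l==i,s[i,4],c[i]) for i in range(1,n) if s[i,4]>=amin]
def state():
    s=arm.observe();r=Rn.from_quat(s["eef_rot"],scalar_first=True)
    return s,s["tool_pos"],r
E
cat > m.py <<'E'
from h import *
def load(n):
    z=np.load(n+"0.npz");return z["p"],z["d"],cloud(n,z["d"])
for n in("top","scene"):
    p,d,X=load(n);print("==",n)
    inb=(X[...,0]>.2)&(X[...,0]<1.1)&(abs(X[...,1])<.7)&(d>0)
    for nm,lo,hi,zl in(("blue",(100,120,40),(125,255,255),.05),("red",(0,150,90),(8,255,255),.02),("yel",(22,120,80),(34,255,255),.1),("green",(55,100,40),(80,255,255),-.01),("cork",(8,70,80),(20,200,255),-.01),("white",(0,0,130),(180,40,255),.06)):
        m=hsv(p,lo,hi)&inb&(X[...,2]>zl)
        for b,a,c in blobs(m,12):
            q=X[b];zt=np.percentile(q[:,2],90);t=q[q[:,2]>zt-.004]
            print(nm,a,c.round(1),"med",np.median(q,0).round(4),"z90",zt.round(4),"topc",((t.max(0)+t.min(0))/2).round(4),"ext",np.ptp(t,0).round(3))
E
python3 m.py
```

```text
== top
blue 96 [389.4 150.4] med [ 0.666  -0.1814  0.0752] z90 0.078 topc [ 0.6648 -0.1807  0.0778] ext [0.034 0.03  0.007]
blue 95 [357.9 155.2] med [ 0.6523 -0.0903  0.0744] z90 0.0789 topc [ 0.6522 -0.0902  0.0779] ext [0.031 0.029 0.006]
blue 12 [201.2 159.5] med [0.5913 0.3115 0.274 ] z90 0.2754 topc [0.5916 0.311  0.2751] ext [0.013 0.006 0.004]
blue 84 [193.  201.4] med [0.4851 0.3269 0.2743] z90 0.2773 topc [0.4868 0.3267 0.2766] ext [0.084 0.017 0.007]
blue 15 [221.7 214. ] med [0.48   0.2961 0.0951] z90 0.0972 topc [0.4797 0.2952 0.0986] ext [0.028 0.007 0.009]
blue 77 [225.7 252.5] med [0.3624 0.2949 0.0951] z90 0.0989 topc [0.3883 0.263  0.099 ] ext [0.075 0.099 0.008]
blue 75 [151.3 239.1] med [0.4048 0.4676 0.1602] z90 0.1638 topc [0.4047 0.4679 0.1635] ext [0.021 0.022 0.007]
blue 27 [184.5 244.1] med [0.3811 0.3428 0.2754] z90 0.2769 topc [0.3811 0.3426 0.276 ] ext [0.019 0.007 0.005]
red 82 [335.7 109.6] med [ 0.7568 -0.0271  0.1696] z90 0.1741 topc [ 0.7559 -0.0271  0.1741] ext [0.027 0.028 0.008]
red 50 [244.2 160.9] med [0.6214 0.2281 0.1413] z90 0.1454 topc [0.62
[... 5045 characters left out ...]
 57 [386.5 213.5] med [0.5954 0.1988 0.1087] z90 0.1327 topc [0.5993 0.2195 0.1342] ext [0.003 0.012 0.01 ]
white 93 [345.8 228.2] med [0.5265 0.0992 0.0922] z90 0.0944 topc [0.526  0.1004 0.0934] ext [0.043 0.027 0.006]
white 198 [298.1 316.3] med [ 0.5851 -0.1951  0.0749] z90 0.0766 topc [ 0.5842 -0.1947  0.0759] ext [0.038 0.037 0.007]
white 62 [404.5 318. ] med [ 0.7817 -0.0545  0.0683] z90 0.0757 topc [ 0.7806 -0.0524  0.0755] ext [0.021 0.019 0.006]
white 2484 [397.2 380. ] med [ 0.8358 -0.2041  0.0803] z90 0.0821 topc [ 0.8429 -0.2106  0.0817] ext [0.12  0.154 0.007]
white 511 [269.4 376.3] med [ 0.6231 -0.343   0.0788] z90 0.0859 topc [ 0.627  -0.3458  0.0853] ext [0.063 0.063 0.006]
```

```bash
cat > m2.py <<'E'
from h import *
e=np.array([.9885,-.151]);ey=np.array([.151,.9885]);c0=np.array([.471,.2143])
for n in("top","scene"):
    z=np.load(n+"0.npz");p,d=z["p"],z["d"];X=cloud(n,d)
    L=np.stack([(X[...,:2]-c0)@e,(X[...,:2]-c0)@ey,X[...,2]],-1)
    box=(abs(L[...,0])<.16)&(abs(L[...,1])<.13)&(d>0)
    rim=box&(L[...,2]>.085)&(L[...,2]<.1)
    rk=box&(abs(L[...,2]-.042)<.006)&(abs(L[...,0])<.115)&(abs(L[...,1])<.085)
    hole=box&(L[...,2]<.03)&(abs(L[...,0])<.108)&(abs(L[...,1])<.08)
    print(n,"rack pct",np.percentile(L[rk],[1,50,99],axis=0).round(4).tolist())
    for b,a,c in blobs(hole,20):
        w=ray(n,c,.02);print(" hole",a,c.round(1),"pts",L[b].min(0).round(3),L[b].max(0).round(3))
    # rim: -y wall and x walls
    for nm,s in(("-x",rim&(L[...,0]<-.105)&(abs(L[...,1])<.06)),("+x",rim&(L[...,0]>.105)&(abs(L[...,1])<.06)),("-y",rim&(L[...,1]<-.075)&(abs(L[...,0])<.04)),("+y",rim&(L[...,1]>.075)&(abs(L[...,0])<.1))):
        q=L[s]; 
        if len(q): print(nm,len(q),np.percentile(q,[3,50,97],axis=0).round(4).tolist())
E
python3 m2.py
python3 - <<'E'
import cv2
p=cv2.imread('pics/top0.png');cv2.imwrite('pics/topc.png',cv2.resize(p[140:280,140:310],None,fx=4,fy=4,interpolation=cv2.INTER_CUBIC))
E
```

```text
top rack pct [[-0.1127, -0.0784, 0.0365], [-0.0019, 0.0057, 0.0419], [0.1118, 0.0817, 0.0476]]
 hole 282 [249.4 202.6] pts [ 0.026  0.001 -0.002] [0.075 0.051 0.03 ]
 hole 289 [271.4 205.8] pts [ 0.025 -0.065 -0.004] [ 0.075 -0.015  0.03 ]
 hole 300 [243.5 236. ] pts [-0.076  0.003 -0.003] [-0.025  0.051  0.03 ]
 hole 307 [265.8 239.3] pts [-0.076 -0.064 -0.001] [-0.025 -0.015  0.029]
-x 95 [[-0.1215, -0.0555, 0.0879], [-0.1189, -0.0013, 0.0947], [-0.1158, 0.0551, 0.0995]]
+x 132 [[0.1118, -0.0553, 0.0872], [0.1153, -0.0079, 0.0943], [0.1227, 0.0557, 0.0992]]
-y 66 [[-0.0357, -0.0927, 0.0904], [0.0001, -0.0899, 0.0948], [0.036, -0.0865, 0.099]]
+y 226 [[-0.0894, 0.0807, 0.0865], [-0.0009, 0.0842, 0.0947], [0.0927, 0.0891, 0.0993]]
scene rack pct [[-0.1138, -0.0363, 0.0365], [-0.0134, 0.0336, 0.0423], [0.0803, 0.0837, 0.0472]]
 hole 132 [342.2 202.9] pts [-0.079  0.013  0.001] [-0.031  0.054  0.03 ]
 hole 34 [331.5 210.4] pts [-0.077 -0.02   0.015] [-0.036 -0.013  0.029]
 hole 154 [367.4 218. ] pts [0.021 0.013 0.003] [0.067 0.056 0.03 ]
 hole 43 [356.5 225.9] pts [ 0.022 -0.024  0.017] [ 0.067 -0.012  0.03 ]
-x 120 [[-0.1202, -0.0566, 0.0854], [-0.1144, -0.0021, 0.0926], [-0.1116, 0.0554, 0.0972]]
+x 118 [[0.1146, -0.0559, 0.0857], [0.1203, -0.0162, 0.0939], [0.1278, 0.0552, 0.0985]]
-y 104 [[-0.0352, -0.0939, 0.0854], [0.005, -0.091, 0.0931], [0.0385, -0.0852, 0.0974]]
+y 276 [[-0.0934, 0.0788, 0.0858], [0.004, 0.0835, 0.0936], [0.0934, 0.0917, 0.0996]]
```

View pics/topc.png

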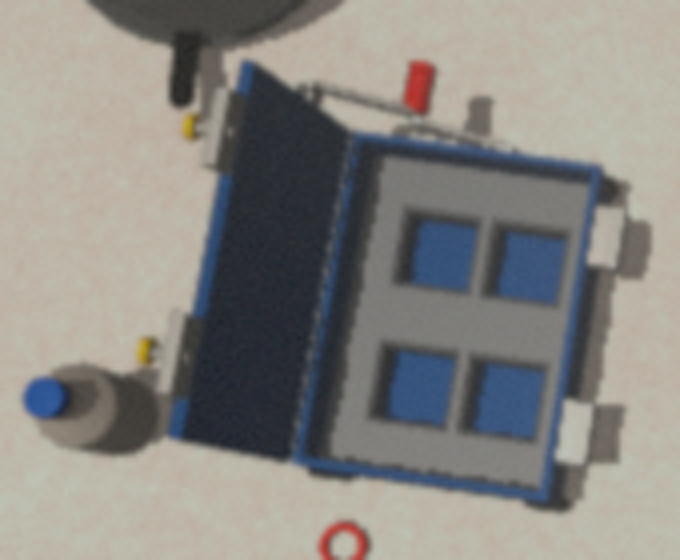

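The crop shows four blue wells in the grey rack. They sit at about chest x = ±50 mm and y = -40/+26 mm, nearer the front. The stay and red pad are on the +x side, so I'll use the two -x wells.

```bash
cat > go.py <<'E'
import sys
from h import *
# go.py x y z [yaw_of_tool_y_deg]  -> turn (deg) and shift (mm) in tool axes, tool pointing down
s,p,r=state();R=r.as_matrix()
a=list(map(float,sys.argv[1:]))
ya=np.degrees(np.arctan2(R[1,1],R[0,1]))
yaw=a[3] if len(a)>3 else ya
t=np.radians(yaw);y=np.array([np.cos(t),np.sin(t),0]);z=np.array([0,0,-1.]);x=np.cross(y,z)
T=np.c_[x,y,z];w=Rn.from_matrix(R.T@T).as_rotvec(degrees=True)
print("pos",p.round(4),"yaw",ya.round(1),"q",s["qpos"].round(2),"F",s["contact_force"].round(1),"gap",round(s["finger_gap"],3),"t",s["clock"])
print("turn",w.round(2),"shift",(R.T@(np.array(a[:3])-p)*1000).round(1))
E
python3 go.py .655 -.0915 .22 -30
```

```text
pos [ 0.158  -0.6042  0.222 ] yaw -75.3 q [-1.33  0.42  1.63 -0.    1.09 -0.02] F [ 0.4 -0.3 -0.5] gap 1.001 t 0.1
turn [-7.000e-02 -3.000e-02 -4.534e+01] shift [ 610.5 -370.2    2.5]
```

Request:
arm_command(
  rows=[0,0,-45,610,-370,2,90,0,0,-45,610,-370,2,90,0,0,-45,610,-370,2,90,0,0,-45,610,-370,2,90,0,0,-45,610,-370,2,90,0,0,-45,610,-370,2,90,0,0,-45,610,-370,2,90,0,0,-45,610,-370,2,90,0,0,-45,610,-370,2,90,0,0,-45,610,-370,2,90,0,0,-45,610,-370,2,90,0,0,-45,610,-370,2,90,0,0,-45,610,-370,2,90,0,0,-45,610,-370,2,90,0,0,-45,610,-370,2,90,0,0,-45,610,-370,2,90,0,0,-45,610,-370,2,90,0,0,-45,610,-370,2,90,0,0,-45,610,-370,2,90,0,0,-45,610,-370,2,90],
)

```text
clock: 2.1
tool_pos: [0.6541, -0.0935, 0.221]
eef_rot: [0.0, 0.868, 0.497, 0.0]
contact_force: [0.4, -0.4, 0.1]
finger_gap: 0.903
grip_force: 0.0
```

```bash
cat > look.py <<'E'
from h import *
import sys
k=sys.argv[1]
for n in("scene","top"):
    p,d=capture(n);cv2.imwrite(f"pics/{n}{k}.png",p[:,:,::-1]);np.savez(f"{n}{k}.npz",p=p,d=d);X=cloud(n,d)
    inb=(X[...,0]>.3)&(X[...,0]<.8)&(X[...,1]>-.35)&(X[...,1]<.3)&(d>0)&(X[...,2]>.05)&(X[...,2]<.25)
    for b,a,c in blobs(hsv(p,(100,120,40),(125,255,255))&inb,15):
        q=X[b];zt=np.percentile(q[:,2],90);t=q[q[:,2]>zt-.004];print(n,a,c.round(1),"topc",((t.max(0)+t.min(0))/2).round(4))
E
python3 go.py .655 -.0915 .044 -30; python3 look.py 1; cd pics; python3 -c "
import cv2,numpy as np
a=cv2.imread('scene1.png')[180:380,200:480];b=cv2.imread('top1.png')[60:260,260:540]
cv2.imwrite('v1.png',cv2.resize(np.vstack([a,b]),None,fx=1.5,fy=1.5))"
```

```text
pos [ 0.6541 -0.0935  0.221 ] yaw -30.4 q [-0.16  0.48  1.55 -0.    1.12  0.37] F [ 0.4 -0.4  0.1] gap 0.903 t 2.1
turn [ 0.01 -0.   -0.43] shift [  2.2  -0.3 177. ]
scene 517 [397.3 182.1] topc [0.5876 0.2971 0.2086]
scene 655 [321.2 198.7] topc [0.3895 0.2116 0.0952]
scene 152 [385.2 201.2] topc [0.5556 0.2835 0.0941]
scene 15 [403.4 198.6] topc [0.6038 0.2906 0.1163]
scene 146 [392.4 216.3] topc [0.5972 0.2459 0.0919]
scene 43 [367.9 231.3] topc [0.5778 0.1229 0.0951]
scene 17 [355.9 235.5] topc [0.5564 0.1072 0.0799]
scene 221 [348.8 303.5] topc [ 0.6569 -0.0933  0.0761]
scene 262 [331.9 333.6] topc [ 0.6694 -0.1847  0.0753]
top 20 [222.1 212. ] topc [0.4855 0.2961 0.0974]
top 15 [223.6 256.2] topc [0.3624 0.2881 0.0957]
```

Request:
arm_command(
  rows=[0,0,0,2,0,40,90,0,0,0,2,0,80,90,0,0,0,2,0,110,90,0,0,0,2,0,130,90,0,0,0,2,0,145,90,0,0,0,2,0,160,90,0,0,0,2,0,170,90,0,0,0,2,0,177,90,0,0,0,2,0,177,90,0,0,0,2,0,177,30,0,0,0,2,0,177,30,0,0,0,2,0,177,30,0,0,0,2,0,177,30,0,0,0,2,0,177,30,0,0,0,2,0,177,30,0,0,0,2,0,177,30,0,0,0,2,0,177,30],
)

```text
clock: 3.9
tool_pos: [0.6558, -0.0906, 0.0439]
eef_rot: [0.0, 0.868, 0.497, 0.0]
contact_force: [-0.4, -0.4, 4.6]
finger_gap: 0.494
grip_force: 30.0
```

```bash
python3 go.py .655 -.0915 .21 -30;python3 look.py 2; cd pics; python3 -c "
import cv2,numpy as np
a=cv2.imread('scene2.png')[180:380,200:480]
cv2.imwrite('v2.png',cv2.resize(a,None,fx=2,fy=2))"
```

```text
pos [ 0.6558 -0.0906  0.0439] yaw -30.3 q [-0.16  0.7   1.63  0.    0.81  0.37] F [-0.4 -0.4  4.6] gap 0.494 t 3.9
turn [ 0.01 -0.01 -0.34] shift [  -1.2   -0.2 -166.1]
scene 391 [400.3 179.3] topc [0.5953 0.2968 0.2142]
scene 63 [303.2 198. ] topc [0.3634 0.1447 0.0953]
scene 15 [403.4 198.6] topc [0.6043 0.2884 0.1193]
scene 106 [391.3 219.1] topc [0.5964 0.2432 0.0803]
scene 90 [345.  305.4] topc [ 0.6594 -0.1163  0.102 ]
scene 261 [331.9 333.6] topc [ 0.6696 -0.1843  0.0763]
top 31 [229.5 257. ] topc [0.3594 0.2683 0.0978]
```

View pics/v2.png

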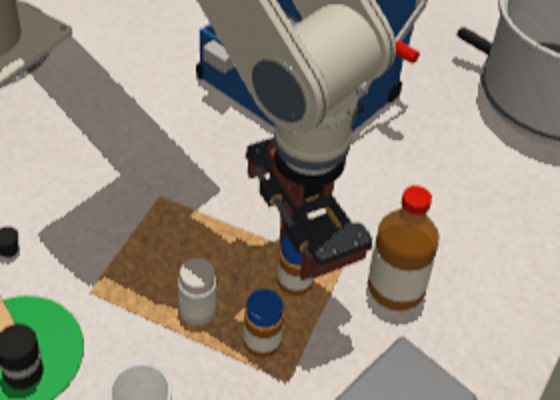

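Scene crop: the gripper holds jar A at (297,262), the gap matches 44 mm, and the neighbours are undisturbed.

```bash
python3 go.py .46 .03 .22 -8.7;python3 go.py .427 .2465 .19 -8.7
```

```text
pos [ 0.6559 -0.0906  0.044 ] yaw -30.3 q [-0.16  0.7   1.63  0.    0.81  0.37] F [-1.   0.1  4.8] gap 0.487 t 4.0
turn [ 2.000e-02 -1.000e-02 -2.164e+01] shift [   5.1 -229.9 -176.1]
pos [ 0.6559 -0.0906  0.044 ] yaw -30.3 q [-0.16  0.7   1.63  0.    0.81  0.37] F [-1.   0.1  4.8] gap 0.487 t 4.0
turn [ 2.000e-02 -1.000e-02 -2.164e+01] shift [ 175.3 -367.8 -146.1]
```

Request:
arm_command(
  rows=[0,0,0,0,0,-20,30,0,0,0,0,0,-50,30,0,0,0,0,0,-90,30,0,0,0,0,0,-130,30,0,0,0,0,0,-165,30,0,0,-3,0,-30,-176,30,0,0,-7,2,-70,-176,30,0,0,-11,3,-110,-176,30,0,0,-15,4,-150,-176,30,0,0,-19,5,-190,-176,30,0,0,-22,15,-225,-176,30,0,0,-22,45,-255,-173,30,0,0,-22,80,-285,-168,30,0,0,-22,115,-315,-162,30,0,0,-22,145,-342,-156,30,0,0,-22,165,-360,-150,30,0,0,-22,175,-368,-146,30,0,0,-22,175,-368,-146,30,0,0,-22,175,-368,-146,30],
)

```text
clock: 5.9
tool_pos: [0.4265, 0.2456, 0.1895]
eef_rot: [0.0, 0.757, 0.654, -0.0]
contact_force: [0.4, -0.4, -2.0]
finger_gap: 0.49
grip_force: 30.0
```

```bash
python3 go.py .427 .2465 .055 -8.7;python3 look.py 3; cd pics; python3 -c "
import cv2,numpy as np
a=cv2.imread('scene3.png')[80:280,240:480];b=cv2.imread('top3.png')[120:320,140:380]
cv2.imwrite('v3.png',cv2.resize(np.hstack([a,b]),None,fx=1.66,fy=1.66))"
```

```text
pos [0.4265 0.2456 0.1895] yaw -8.3 q [ 0.5   0.28  1.95 -0.    0.92  0.64] F [ 0.4 -0.4 -2. ] gap 0.49 t 5.9
turn [-0.02  0.05  0.37] shift [  1.1   0.4 134.5]
scene 124 [345.1 154.6] topc [0.4275 0.244  0.2213]
scene 575 [395.6 182.4] topc [0.5852 0.2968 0.2029]
scene 1264 [343. 212.] topc [0.4706 0.1991 0.0953]
scene 383 [376.4 196.5] topc [0.5183 0.2897 0.0928]
scene 15 [403.4 198.6] topc [0.6036 0.2902 0.1184]
scene 259 [331.9 333.6] topc [ 0.6695 -0.1849  0.0759]
top 96 [389.2 150.4] topc [ 0.665  -0.1806  0.0796]
```

View pics/v3.png

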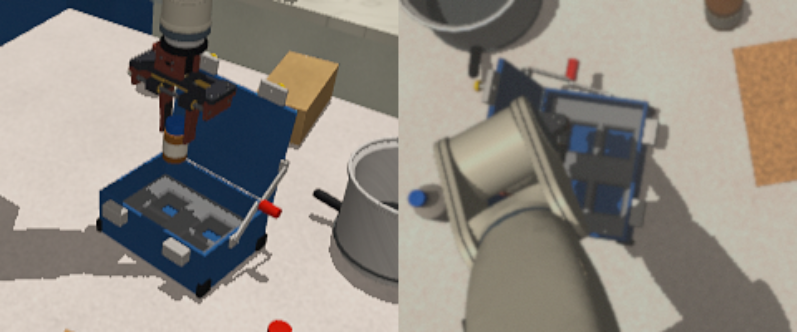

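Request:
arm_command(
  rows=[0,0,0,1,0,25,30,0,0,0,1,0,50,30,0,0,0,1,0,75,30,0,0,0,1,0,90,30,0,0,0,1,0,98,30,0,0,0,1,0,104,30,0,0,0,1,0,110,30,0,0,0,1,0,116,30,0,0,0,1,0,122,30,0,0,0,1,0,128,30,0,0,0,1,0,134,30,0,0,0,1,0,134,30],
)

```text
clock: 7.2
tool_pos: [0.4262, 0.2471, 0.0549]
eef_rot: [-0.0, 0.757, 0.654, -0.001]
contact_force: [-0.3, 0.8, -1.2]
finger_gap: 0.496
grip_force: 30.0
```

Request:
arm_command(
  rows=[0,0,0,0,0,3,30,0,0,0,0,0,5,30,0,0,0,0,0,5,40,0,0,0,0,0,5,65,0,0,0,0,0,5,65,0,0,0,0,0,5,65,0,0,0,0,0,5,65,0,0,0,0,0,-10,65,0,0,0,0,0,-40,65,0,0,0,0,0,-80,65,0,0,0,0,0,-120,65,0,0,0,0,0,-150,65,0,0,0,0,0,-165,65,0,0,0,0,0,-165,65],
)

```text
clock: 8.6
tool_pos: [0.4279, 0.248, 0.2231]
eef_rot: [0.001, 0.757, 0.654, 0.002]
contact_force: [0.3, -0.1, 0.4]
finger_gap: 0.647
grip_force: 0.0
```

```bash
python3 go.py .6675 -.183 .22 -30;python3 look.py 4
```

```text
pos [0.4279 0.248  0.2231] yaw -8.3 q [0.5  0.23 1.92 0.   0.99 0.65] F [ 0.3 -0.1  0.4] gap 0.647 t 8.6
turn [ 0.19 -0.22 21.66] shift [-391.7  299.6    3.1]
scene 579 [396.  181.9] topc [0.5865 0.296  0.2134]
scene 1277 [343.1 212.1] topc [0.4713 0.2019 0.0954]
scene 385 [376.1 196.2] topc [0.5183 0.2896 0.0938]
scene 127 [343.6 193.2] topc [0.429  0.2439 0.082 ]
scene 15 [403.4 198.6] topc [0.6039 0.2884 0.1184]
scene 260 [331.9 333.6] topc [ 0.6696 -0.1841  0.076 ]
top 94 [389.3 150.5] topc [ 0.665  -0.1805  0.0779]
```

Request:
arm_command(
  rows=[0,0,0,-40,30,3,90,0,0,4,-80,60,3,90,0,0,12,-120,90,3,90,0,0,22,-160,120,3,90,0,0,22,-200,150,3,90,0,0,22,-240,180,3,90,0,0,22,-280,210,3,90,0,0,22,-320,240,3,90,0,0,22,-355,270,3,90,0,0,22,-380,290,3,90,0,0,22,-392,300,3,90,0,0,22,-392,300,3,90,0,0,22,-392,300,3,90],
)

```text
clock: 10.0
tool_pos: [0.6655, -0.1829, 0.2163]
eef_rot: [-0.001, 0.867, 0.497, -0.001]
contact_force: [-0.3, 0.8, -0.2]
finger_gap: 0.9
grip_force: 0.0
```

```bash
python3 go.py .6675 -.183 .044 -30;python3 look.py 5|grep -- "-0.1"
```

```text
pos [ 0.6655 -0.1829  0.2163] yaw -30.3 q [-0.29  0.53  1.48  0.    1.14  0.24] F [-0.3  0.8 -0.2] gap 0.9 t 10.0
turn [-0.16  0.02 -0.33] shift [  1.    2.2 172.3]
scene 259 [331.9 333.7] topc [ 0.6692 -0.1837  0.0761]
```

Request:
arm_command(
  rows=[0,0,0,1,2,40,90,0,0,0,1,2,80,90,0,0,0,1,2,110,90,0,0,0,1,2,130,90,0,0,0,1,2,145,90,0,0,0,1,2,158,90,0,0,0,1,2,167,90,0,0,0,1,2,172,90,0,0,0,1,2,172,90,0,0,0,1,2,172,30,0,0,0,1,2,172,30,0,0,0,1,2,172,30,0,0,0,1,2,172,30,0,0,0,1,2,172,30,0,0,0,1,2,172,30,0,0,0,1,2,172,30,0,0,0,1,2,172,30],
)

```text
clock: 11.8
tool_pos: [0.6689, -0.1842, 0.0459]
eef_rot: [0.0, 0.868, 0.497, 0.0]
contact_force: [-1.7, 0.7, 4.0]
finger_gap: 0.495
grip_force: 30.0
```

```bash
python3 go.py .46 .03 .22 -8.7;python3 go.py .417 .181 .19 -8.7
```

```text
pos [ 0.6689 -0.1842  0.0459] yaw -30.3 q [-0.29  0.73  1.55  0.    0.86  0.24] F [-1.7  0.7  4. ] gap 0.495 t 11.8
turn [  0.    -0.   -21.65] shift [  79.3 -288.5 -174.1]
pos [ 0.6689 -0.1842  0.0459] yaw -30.3 q [-0.29  0.73  1.55  0.    0.86  0.24] F [-1.7  0.7  4. ] gap 0.495 t 11.8
turn [  0.    -0.   -21.65] shift [ 187.9 -401.9 -144.1]
```

Request:
arm_command(
  rows=[0,0,0,0,0,-20,30,0,0,0,0,0,-50,30,0,0,0,0,0,-90,30,0,0,0,0,0,-130,30,0,0,0,5,-20,-160,30,0,0,-3,15,-55,-174,30,0,0,-7,25,-95,-174,30,0,0,-11,36,-135,-174,30,0,0,-15,47,-175,-174,30,0,0,-19,58,-215,-174,30,0,0,-22,70,-255,-174,30,0,0,-22,85,-290,-174,30,0,0,-22,110,-320,-170,30,0,0,-22,140,-350,-160,30,0,0,-22,165,-378,-150,30,0,0,-22,180,-394,-144,30,0,0,-22,188,-402,-144,30,0,0,-22,188,-402,-144,30,0,0,-22,188,-402,-144,30],
)

```text
clock: 13.7
tool_pos: [0.4173, 0.1807, 0.1899]
eef_rot: [0.0, 0.757, 0.654, 0.0]
contact_force: [-0.3, -0.6, -1.6]
finger_gap: 0.49
grip_force: 30.0
```

```bash
python3 go.py .417 .181 .055 -8.7;python3 look.py 6
```

```text
pos [0.4173 0.1807 0.1899] yaw -8.3 q [ 0.38  0.22  2.02 -0.    0.9   0.53] F [-0.3 -0.6 -1.6] gap 0.49 t 13.7
turn [0.03 0.   0.37] shift [  0.3  -0.4 134.9]
scene 120 [329.6 164.5] topc [0.4177 0.1781 0.2201]
scene 580 [395.7 182.1] topc [0.5864 0.2956 0.2106]
scene 1108 [344.6 216.1] topc [0.4715 0.1804 0.0953]
scene 386 [376.1 196. ] topc [0.5141 0.2901 0.0935]
scene 125 [343.6 193.3] topc [0.4279 0.2464 0.0814]
scene 15 [403.4 198.6] topc [0.6037 0.289  0.1188]
```

Request:
arm_command(
  rows=[0,0,0,0,0,25,30,0,0,0,0,0,50,30,0,0,0,0,0,75,30,0,0,0,0,0,90,30,0,0,0,0,0,98,30,0,0,0,0,0,104,30,0,0,0,0,0,110,30,0,0,0,0,0,116,30,0,0,0,0,0,122,30,0,0,0,0,0,128,30,0,0,0,0,0,134,30,0,0,0,0,0,134,30],
)

```text
clock: 15.0
tool_pos: [0.4164, 0.181, 0.055]
eef_rot: [-0.0, 0.757, 0.654, -0.001]
contact_force: [-0.5, 0.5, -2.7]
finger_gap: 0.493
grip_force: 30.0
```

Request:
arm_command(
  rows=[0,0,0,0,0,3,30,0,0,0,0,0,4,30,0,0,0,0,0,4,40,0,0,0,0,0,4,65,0,0,0,0,0,4,65,0,0,0,0,0,4,65,0,0,0,0,0,4,65,0,0,0,0,0,-10,65,0,0,0,0,0,-40,65,0,0,0,0,0,-80,65,0,0,0,0,0,-120,65,0,0,0,0,0,-150,65,0,0,0,0,0,-180,65,0,0,0,0,0,-200,0,0,0,0,0,0,-200,0,0,0,0,0,0,-200,0,0,0,0,0,0,-200,0],
)

```text
clock: 16.7
tool_pos: [0.4161, 0.1808, 0.2544]
eef_rot: [-0.0, 0.757, 0.654, -0.001]
contact_force: [-0.3, 0.2, 0.2]
finger_gap: 0.327
grip_force: 0.0
```

```bash
python3 go.py .5 0 .25; python3 look.py 7; cat > red.py <<'E'
import sys
from h import *
k=sys.argv[1];cs={}
for n in("scene","top"):
    z=np.load(f"{n}{k}.npz");p,d=z["p"],z["d"];X=cloud(n,d)
    m=hsv(p,(0,150,60),(8,255,255))|hsv(p,(172,150,60),(180,255,255))
    m&=(d>0)&(abs(X[...,0]-.6)<.1)&(abs(X[...,1]-.23)<.1)&(X[...,2]>.03)
    for b,a,c in blobs(m,10):
        q=X[b];print(n,a,c.round(1),"min",np.percentile(q,3,axis=0).round(4),"max",np.percentile(q,97,axis=0).round(4));cs[n]=c
if len(cs)==2: print("tri",tri(cs["scene"],cs["top"]).round(4))
E
python3 red.py 7
python3 red.py 0; cd pics; python3 -c "
import cv2,numpy as np
a=cv2.imread('scene7.png')[80:280,260:460]
cv2.imwrite('v7.png',cv2.resize(a,None,fx=3,fy=3))"
```

```text
pos [0.4161 0.1808 0.2544] yaw -8.3 q [0.38 0.13 1.96 0.   1.06 0.53] F [-0.3  0.2  0.2] gap 0.327 t 16.7
turn [-0.11  0.06  0.  ] shift [-166.7  109.3    4.3]
scene 558 [395.5 182.7] topc [0.5916 0.2958 0.2088]
scene 1384 [341.7 211. ] topc [0.4711 0.2011 0.095 ]
scene 381 [376.1 196.1] topc [0.5158 0.2898 0.095 ]
scene 127 [343.6 193.2] topc [0.4295 0.245  0.0822]
scene 15 [403.4 198.6] topc [0.6029 0.2891 0.1182]
scene 11 [362.6 126. ] min [0.5017 0.1662 0.3559] max [0.5075 0.1959 0.3622]
scene 89 [402.  205.3] min [0.6069 0.2178 0.1276] max [0.6418 0.2341 0.1444]
top 50 [244.2 161.1] min [0.6046 0.2223 0.136 ] max [0.6343 0.2349 0.1465]
tri [0.6228 0.23   0.1325]
scene 88 [402.  205.4] min [0.6065 0.2169 0.1281] max [0.6416 0.2327 0.1447]
top 50 [244.2 160.9] min [0.6067 0.222  0.1362] max [0.6344 0.2343 0.1462]
tri [0.6232 0.2297 0.1329]
```

View pics/v7.png

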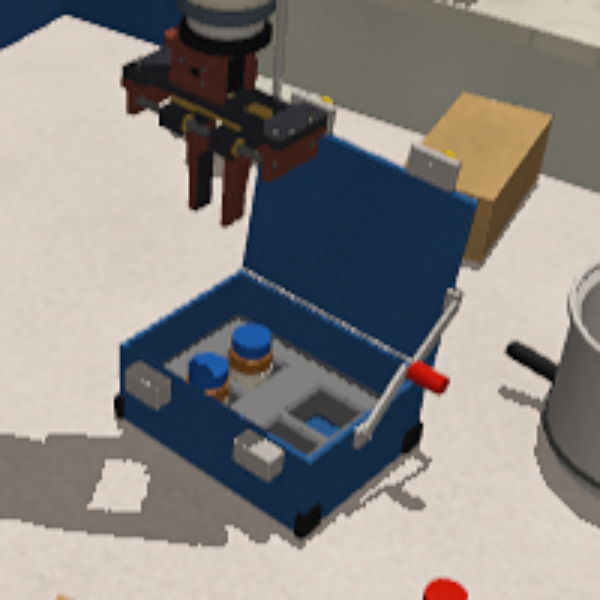

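Both jars stand in the -x wells, caps at (208,372) and (251,340) in the crop, with the stay still locked. Next is the knee pad at about (0.629, 0.226, 0.136).

```bash
python3 go.py .63 .218 .25 -8.7;python3 go.py .63 .218 .160 -8.7; python3 go.py .6328 .2364 .1366 -8.7
```

```text
pos [0.4161 0.1808 0.2543] yaw -8.3 q [ 0.38  0.13  1.96 -0.    1.06  0.53] F [ 0.6 -0.4 -0.4] gap 0.234 t 16.8
turn [-0.13  0.08  0.36] shift [ 67.9 206.2   3.8]
pos [0.4161 0.1808 0.2543] yaw -8.3 q [ 0.38  0.13  1.96 -0.    1.06  0.53] F [ 0.6 -0.4 -0.4] gap 0.234 t 16.8
turn [-0.13  0.08  0.36] shift [ 68.  206.4  93.8]
pos [0.4161 0.1808 0.2543] yaw -8.3 q [ 0.38  0.13  1.96 -0.    1.06  0.53] F [ 0.6 -0.4 -0.4] gap 0.234 t 16.8
turn [-0.13  0.08  0.36] shift [ 86.6 206.6 117.1]
```

Request:
arm_command(
  rows=[0,0,0,15,40,4,0,0,0,0,30,80,4,0,0,0,0,42,120,4,0,0,0,0,55,160,4,0,0,0,0,64,190,4,0,0,0,0,68,206,4,0,0,0,0,68,206,20,0,0,0,0,68,206,50,0,0,0,0,68,206,75,0,0,0,0,68,206,90,0,0,0,0,68,206,94,0,0,0,0,68,206,94,0],
)

```text
clock: 18.0
tool_pos: [0.6299, 0.2184, 0.161]
eef_rot: [-0.0, 0.757, 0.654, -0.001]
contact_force: [-0.3, -0.8, -0.0]
finger_gap: 0.001
grip_force: 0.0
```

```bash
python3 go.py .63 .218 .15 -8.7; python3 look.py 8|grep xx; python3 red.py 8; cd pics; python3 -c "
import cv2,numpy as np
a=cv2.imread('scene8.png')[80:280,260:460];b=cv2.imread('top8.png')[100:300,140:340]
cv2.imwrite('v8.png',cv2.resize(np.hstack([a,b]),None,fx=2,fy=2))"
```

```text
pos [0.6299 0.2184 0.161 ] yaw -8.3 q [0.32 0.55 1.57 0.   1.02 0.46] F [-0.3 -0.8 -0. ] gap 0.001 t 18.0
turn [-0.08  0.04  0.37] shift [-0.4  0.2 11. ]
scene 181 [404.5 156.8] min [0.5913 0.1862 0.2863] max [0.6449 0.2072 0.3317]
scene 12 [421.1 159. ] min [0.6458 0.2298 0.2856] max [0.6514 0.2348 0.3013]
scene 26 [379.2 163.3] min [0.5463 0.1968 0.2454] max [0.5554 0.2053 0.2699]
scene 34 [402.8 187.7] min [0.6181 0.2065 0.1833] max [0.6274 0.213  0.2249]
scene 40 [406.9 191.8] min [0.6328 0.2052 0.1698] max [0.643  0.2094 0.2226]
scene 90 [402.  205.4] min [0.6069 0.2074 0.1273] max [0.6414 0.231  0.1629]
```

View pics/v8.png

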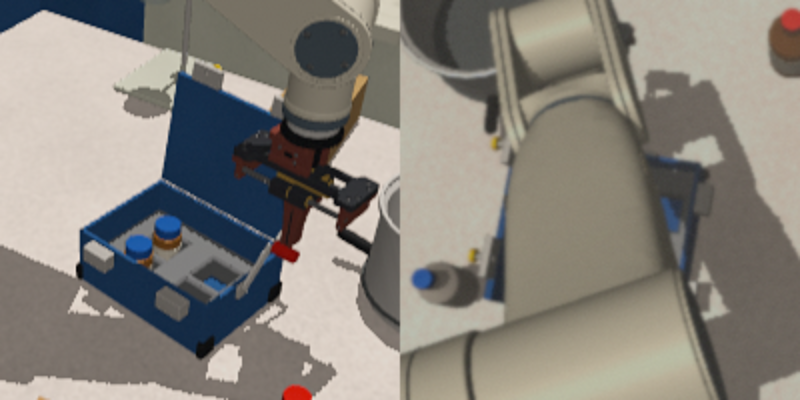

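The closed fingertips are just above the red pad (crop, scene half: 285,250), and both jars are in place. Pushing now.

Request:
arm_command(
  rows=[0,0,0,0,0,7,0,0,0,0,0,0,12,0,0,0,0,2,0,15,0,0,0,0,4,0,18,0,0,0,0,6,0,21,0,0,0,0,8,0,23,0,0,0,0,10,0,26,0,0,0,0,12,0,28,0,0,0,0,14,0,31,0,0,0,0,15,0,33,0,0,0,0,15,0,33,0],
)

```text
clock: 19.2
tool_pos: [0.6332, 0.2332, 0.1289]
eef_rot: [0.0, 0.757, 0.654, 0.0]
contact_force: [1.2, -3.1, 4.8]
finger_gap: 0.005
grip_force: 2.3
```

```bash
python3 look.py 9|grep xx; python3 red.py 9
```

```text
scene 166 [406.1 165.3] min [0.5942 0.2007 0.2538] max [0.6472 0.2222 0.2983]
scene 10 [422.4 166.6] min [0.6484 0.2448 0.2552] max [0.6526 0.2497 0.2705]
scene 22 [381.3 171.3] min [0.5496 0.2113 0.2146] max [0.5592 0.2166 0.2389]
scene 92 [403.3 204.2] min [0.6091 0.2219 0.1136] max [0.6425 0.2406 0.1884]
scene 38 [408.8 199.1] min [0.6365 0.2205 0.1421] max [0.6461 0.2254 0.1893]
```

Request:
arm_command(
  rows=[0,0,0,3,0,4,0,0,0,0,3,0,4,0,0,0,0,0,0,0,0,0,0,0,-10,0,-10,0,0,0,0,-20,0,-40,0,0,0,0,-25,0,-80,0,0,0,0,-25,0,-120,0,0,0,0,-25,0,-160,0,0,0,0,-25,0,-200,0,0,0,0,-25,0,-235,0,0,0,0,-25,0,-235,0],
)

```text
clock: 20.4
tool_pos: [0.6311, 0.209, 0.3705]
eef_rot: [0.002, 0.757, 0.654, 0.005]
contact_force: [-0.2, -0.1, -0.5]
finger_gap: 0.003
grip_force: 0.0
```

```bash
cat > lid.py <<'E'
# lid angle from depth: board points right/left of hinge in chest frame (scene/top), c0 corrected
import sys
from h import *
k=sys.argv[1];e=np.array([.9885,-.151]);ey=np.array([.151,.9885]);c0=np.array([.472,.213])
for n in("scene","top"):
    z=np.load(f"{n}{k}.npz");p,d=z["p"],z["d"];X=cloud(n,d)
    L=np.stack([(X[...,:2]-c0)@e,(X[...,:2]-c0)@ey,X[...,2]],-1)
    m=hsv(p,(100,100,15),(128,255,255))&(abs(L[...,0])<.115)&(L[...,2]>.115)&(L[...,2]<.32)&(L[...,1]>-.12)&(L[...,1]<.2)&(d>0)
    if m.sum()<20: print(n,"few");continue
    q=L[m];th=np.arctan2(q[:,2]-.096,.09-q[:,1]);r=np.hypot(q[:,2]-.096,.09-q[:,1]);f=(r>.08)&(r<.2)
    print(n,f.sum(),"theta",np.percentile(th[f],[10,50,90]).round(3),"rmax",np.percentile(r[f],97).round(3))
E
python3 look.py 10|grep xx; python3 red.py 10; python3 lid.py 0; python3 lid.py 10; python3 go.py .495 .38 .36 -8.7;python3 go.py .495 .38 .245 -8.7; cd pics; python3 -c "
import cv2,numpy as np
a=cv2.imread('scene10.png')[80:280,260:460]
cv2.imwrite('v10.png',cv2.resize(np.hstack([a]),None,fx=2,fy=2))"
```

```text
scene 245 [417.4  75.6] min [0.5897 0.1764 0.495 ] max [0.6442 0.1968 0.5404]
scene 14 [435.7  79.6] min [0.6448 0.2194 0.4956] max [0.6499 0.2233 0.5115]
scene 60 [391.3  87.2] min [0.5487 0.1866 0.4559] max [0.5615 0.2348 0.4789]
scene 81 [419. 117.] min [0.6194 0.1953 0.3831] max [0.644  0.2021 0.4395]
scene 84 [403.6 208.6] min [0.6092 0.2293 0.1109] max [0.6429 0.2443 0.1262]
scene 2222 theta [1.675 1.695 1.715] rmax 0.177
top 154 theta [1.692 1.707 1.726] rmax 0.184
scene 2132 theta [1.59  1.609 1.628] rmax 0.178
top few
pos [0.629  0.2083 0.3646] yaw -8.4 q [0.3  0.36 1.39 0.   1.39 0.45] F [-0.3 -0.3 -0.9] gap 0.004 t 20.5
turn [ 0.08 -0.06  0.35] shift [ 150.4 -157.5    4.5]
pos [0.629  0.2083 0.3646] yaw -8.4 q [0.3  0.36 1.39 0.   1.39 0.45] F [-0.3 -0.3 -0.9] gap 0.004 t 20.5
turn [ 0.08 -0.06  0.35] shift [ 150.3 -157.7  119.5]
```

View pics/v10.png

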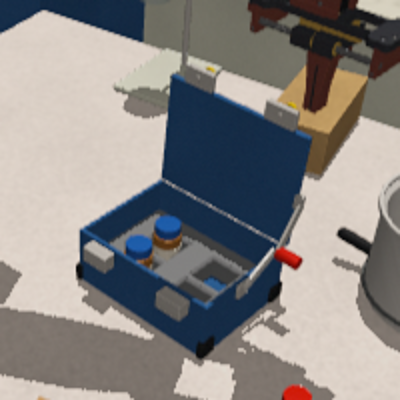

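The stay is broken: the pad dropped about 18 mm and the lid leaned in to about 1.61 rad. Moving the fingers behind the lid.

Request:
arm_command(
  rows=[0,0,0,40,-40,4,0,0,0,0,75,-80,4,0,0,0,0,110,-115,4,0,0,0,0,138,-145,4,0,0,0,0,150,-157,4,0,0,0,0,150,-157,20,0,0,0,0,150,-157,55,0,0,0,0,150,-157,90,0,0,0,0,150,-157,112,0,0,0,0,150,-157,119,0,0,0,0,150,-157,119,0,0,0,0,150,-157,119,0],
)

```text
clock: 21.7
tool_pos: [0.4962, 0.3798, 0.2454]
eef_rot: [0.0, 0.757, 0.654, 0.0]
contact_force: [-0.3, -0.5, -0.4]
finger_gap: 0.004
grip_force: 0.0
```

```bash
cat > plan.py <<'E'
# tool shifts to carry the lid: python plan.py w th1 th2 n (contact corner at r=.150)
import sys
from h import *
w,a,b,n=map(float,sys.argv[1:5]);r=float(sys.argv[5]) if len(sys.argv)>5 else .15
s,p,rr=state();R=rr.as_matrix();e=np.array([.9885,-.151]);ey=np.array([.151,.9885]);c0=np.array([.472,.213])
l=p[:2]-c0;print("local",(l@e).round(4),(l@ey).round(4),p[2].round(4),"F",s["contact_force"].round(1),"Fy",(s["contact_force"][:2]@ey).round(1))
for th in np.linspace(a,b,int(n)):
    y=.09-r*np.cos(th)+.01*np.sin(th)+w;z=.096+r*np.sin(th)+.01*np.cos(th)
    g=np.r_[c0+y*ey,z];print(th.round(2),(y*1000).round(1),(z*1000).round(1),"shift",(R.T@(g-p)*1000).round(1))
E
python3 plan.py .01 1.6 .1 16;python3 look.py 11|grep xx;python3 lid.py 11;  cd pics; python3 -c "
import cv2,numpy as np
a=cv2.imread('scene11.png')[40:240,260:460]
cv2.imwrite('v11.png',cv2.resize(np.hstack([a]),None,fx=2,fy=2))"
```

```text
local -0.0013 0.1686 0.2454 F [-0.3 -0.5 -0.4] Fy -0.5
1.6 114.4 245.6 shift [-54.2   1.   -0.3]
1.5 99.4 246.3 shift [-69.2   0.9  -1. ]
1.4 84.4 245.5 shift [-84.2   0.8  -0.2]
1.3 69.5 243.2 shift [-99.1   0.8   2.1]
1.2 55.0 239.4 shift [-113.6    0.7    5.9]
1.1 40.9 234.2 shift [-127.7    0.6   11.1]
1.0 27.4 227.6 shift [-141.2    0.5   17.7]
0.9 14.6 219.7 shift [-154.     0.4   25.6]
0.8 2.7 210.6 shift [-165.9    0.4   34.7]
0.7 -8.3 200.3 shift [-176.9    0.3   45. ]
0.6 -18.2 188.9 shift [-186.8    0.2   56.3]
0.5 -26.8 176.7 shift [-195.5    0.2   68.6]
0.4 -34.3 163.6 shift [-2.029e+02  1.000e-01  8.170e+01]
0.3 -40.3 149.9 shift [-2.09e+02  1.00e-01  9.54e+01]
0.2 -45.0 135.6 shift [-213.7    0.   109.7]
0.1 -48.3 120.9 shift [-216.9    0.   124.3]
scene 2130 theta [1.589 1.609 1.628] rmax 0.178
top 94 theta [1.606 1.621 1.638] rmax 0.184
```

View pics/v11.png

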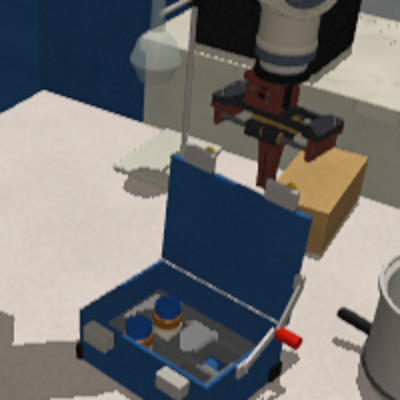

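Request:
arm_command(
  rows=[0,0,0,-25,1,0,0,0,0,0,-45,1,0,0,0,0,0,-52,1,0,0,0,0,0,-58,1,0,0,0,0,0,-64,1,0,0,0,0,0,-70,1,-1,0,0,0,0,-77,1,-1,0,0,0,0,-84,1,0,0,0,0,0,-92,1,1,0,0,0,0,-99,1,2,0,0,0,0,-106,1,4,0,0,0,0,-114,1,6,0,0,0,0,-121,1,8,0,0,0,0,-128,1,11,0,0,0,0,-128,1,11,0],
)

```text
clock: 23.3
tool_pos: [0.4772, 0.2516, 0.2328]
eef_rot: [-0.0, 0.757, 0.654, -0.001]
contact_force: [-0.2, 0.2, -0.3]
finger_gap: 0.005
grip_force: 0.0
```

```bash
python3 look.py 12|grep xx;python3 lid.py 12; python3 plan.py .01 1.1 .0 12;
```

```text
scene 1088 theta [1.08  1.088 1.099] rmax 0.181
top few
local -0.0008 0.0396 0.233 F [ 0.9 -0.6 -0.6] Fy -0.5
1.1 40.9 234.2 shift [ 1.3  0.8 -1.2]
1.0 27.4 227.6 shift [-12.2   0.7   5.4]
0.9 14.6 219.7 shift [-24.9   0.6  13.4]
0.8 2.7 210.6 shift [-36.9   0.6  22.5]
0.7 -8.3 200.3 shift [-47.8   0.6  32.8]
0.6 -18.2 188.9 shift [-57.6   0.5  44.2]
0.5 -26.8 176.7 shift [-66.3   0.5  56.5]
0.4 -34.3 163.6 shift [-73.7   0.5  69.5]
0.3 -40.3 149.9 shift [-79.8   0.5  83.3]
0.2 -45.0 135.6 shift [-84.4   0.5  97.6]
0.1 -48.3 120.9 shift [-87.6   0.5 112.3]
0.0 -50.0 106.0 shift [-89.4   0.5 127.2]
```

Request:
arm_command(
  rows=[0,0,0,-6,1,2,0,0,0,0,-12,1,5,0,0,0,0,-18,1,9,0,0,0,0,-25,1,13,0,0,0,0,-31,1,18,0,0,0,0,-37,1,22,0,0,0,0,-42,1,28,0,0,0,0,-48,1,33,0,0,0,0,-53,1,38,0,0,0,0,-58,1,44,0,0,0,0,-62,1,50,0,0,0,0,-66,1,56,0,0,0,0,-70,1,63,0,0,0,0,-74,1,69,0,0,0,0,-77,1,76,0,0,0,0,-80,1,83,0,0,0,0,-80,1,83,0],
)

```text
clock: 25.1
tool_pos: [0.4664, 0.1731, 0.1495]
eef_rot: [-0.0, 0.757, 0.654, -0.001]
contact_force: [-0.1, 0.1, -0.6]
finger_gap: 0.005
grip_force: 0.0
```

```bash
python3 look.py 13|grep xx;python3 lid.py 13; python3 plan.py .01 .3 .0 4;
```

```text
scene 995 theta [0.342 0.365 0.402] rmax 0.182
top 35 theta [0.33  0.348 0.366] rmax 0.177
local 0.0011 -0.0397 0.1503 F [-0.2 -0.9  0.6] Fy -0.9
0.3 -40.3 149.9 shift [-0.7 -1.1  0.5]
0.2 -45.0 135.6 shift [-5.3 -1.1 14.8]
0.1 -48.3 120.9 shift [-8.6 -1.2 29.4]
0.0 -50.0 106.0 shift [-10.3  -1.2  44.4]
```

Request:
arm_command(
  rows=[0,0,0,-3,-1,7,0,0,0,0,-5,-1,14,0,0,0,0,-7,-1,21,0,0,0,0,-8,-1,28,0,0,0,0,-9,-1,34,0,0,0,0,-10,-1,39,0,0,0,0,-10,-1,43,0,0,0,0,-10,-1,45,0,0,0,0,-10,-1,45,0],
)

```text
clock: 26.1
tool_pos: [0.4646, 0.1638, 0.1063]
eef_rot: [-0.0, 0.757, 0.654, -0.0]
contact_force: [-3.6, -1.4, 9.6]
finger_gap: 0.003
grip_force: 5.0
```

```bash
python3 plan.py .01 0 -0.02 2;
```

```text
local 0.0001 -0.0497 0.1063 F [-3.6 -1.4  9.6] Fy -1.9
0.0 -50.0 106.0 shift [-0.3 -0.2  0.3]
-0.02 -50.2 103.0 shift [-0.4 -0.1  3.3]
```

Request:
arm_command(
  rows=[0,0,0,0,0,1,0,0,0,0,0,0,2,0,0,0,0,0,0,3,0,0,0,0,0,0,3,0],
)

```text
clock: 26.5
tool_pos: [0.4647, 0.1639, 0.1059]
eef_rot: [0.0, 0.757, 0.654, -0.0]
contact_force: [-13.0, -4.8, 45.1]
finger_gap: 0.006
grip_force: 22.0
```

Seated: the force rises steeply at z = 106 mm. Retreating and measuring the lid, the pins and the mallet.

Request:
arm_command(
  rows=[0,0,0,0,0,-2,0,0,0,0,0,0,-20,0,0,0,0,0,0,-60,0,0,0,0,-30,0,-100,40,0,0,0,-70,0,-130,60,0,0,0,-110,0,-130,60,0,0,0,-150,0,-130,60,0,0,0,-190,0,-130,60,0,0,0,-230,0,-130,60,0,0,0,-270,0,-130,60,0,0,0,-300,0,-130,60,0,0,0,-300,0,-130,60],
)

```text
clock: 27.7
tool_pos: [0.421, -0.1355, 0.2328]
eef_rot: [0.0, 0.758, 0.652, -0.0]
contact_force: [0.2, 0.2, 0.8]
finger_gap: 0.599
grip_force: 0.0
```

```bash
cat > pins.py <<'E'
import sys
from h import *
k=sys.argv[1]
for n in("scene","top"):
    p,d=capture(n);cv2.imwrite(f"pics/{n}{k}.png",p[:,:,::-1]);np.savez(f"{n}{k}.npz",p=p,d=d);X=cloud(n,d)
    L=(abs(X[...,0]-.46)<.25)&(X[...,1]>0)&(X[...,1]<.3)&(d>0)
    for b,a,c in blobs(hsv(p,(20,110,70),(36,255,255))&L&(X[...,2]>.09),5):
        q=X[b];print(n,"pin",a,c.round(1),"med",np.median(q,0).round(4),"mid",((q.max(0)+q.min(0))/2).round(4), "ray122",ray(n,c,.123).round(4)[:2])
    m=hsv(p,(100,110,30),(125,255,255))&(abs(X[...,0]-.47)<.15)&(abs(X[...,1]-.2)<.13)&(d>0)&(X[...,2]>.1)
    print(n,"lid z",np.percentile(X[m][:,2],[5,50,95]).round(4) if m.any() else None)
    M=(abs(X[...,0]-.43)<.12)&(abs(X[...,1]+.35)<.12)&(d>0)
    bl=M&(p.max(-1)<75)&(X[...,2]>.06)&(X[...,2]<.08);q=X[bl]
    if len(q): print(n,"head",len(q),np.median(q,0).round(4),((np.percentile(q,2,axis=0)+np.percentile(q,98,axis=0))/2).round(4))
    wd=hsv(p,(8,60,90),(24,255,255))&M&(X[...,2]>.035)&(X[...,2]<.06);q=X[wd]
    if len(q):
        c=q.mean(0);u=np.linalg.svd(q[:,:2]-c[:2])[2][0];print(n,"handle",len(q),c.round(4),"dir",np.degrees(np.arctan2(u[1],u[0])).round(1),"z",np.percentile(q[:,2],[50,90]).round(4))
    g=hsv(p,(50,90,30),(85,255,255))&M&(X[...,2]<.02);q=X[g];print(n,"mat",((np.percentile(q,1,axis=0)+np.percentile(q,99,axis=0))/2).round(4),np.ptp(q,axis=0).round(3))
E
python3 pins.py 14; python3 go.py .45 0 .25; cd pics; python3 -c "
import cv2,numpy as np
a=cv2.imread('scene14.png')[120:400,150:470]
cv2.imwrite('v14.png',cv2.resize(a,None,fx=2,fy=2))"
```

```text
scene pin 26 [308.3 196.9] med [0.3876 0.1174 0.123 ] mid [0.3866 0.1199 0.1161] ray122 [0.3882 0.1179]
scene pin 30 [345.6 220.4] med [0.5251 0.0959 0.1232] mid [0.5249 0.0987 0.1196] ray122 [0.5257 0.0959]
scene lid z [0.1035 0.1064 0.109 ]
scene head 303 [ 0.4803 -0.3734  0.0676] [ 0.4789 -0.3727  0.0658]
scene handle 357 [ 0.4028 -0.3427  0.0483] dir -22.2 z [0.0485 0.0507]
scene mat [ 0.4534 -0.3583  0.0038] [0.149 0.147 0.018]
top pin 27 [291.5 196.9] med [0.522  0.099  0.1241] mid [0.5227 0.0978 0.1243] ray122 [0.5221 0.0981]
top pin 26 [283.5 247. ] med [0.3837 0.119  0.1235] mid [0.384  0.1188 0.1225] ray122 [0.3839 0.1189]
top lid z [0.1018 0.1061 0.1106]
top head 159 [ 0.475  -0.3678  0.0674] [ 0.4746 -0.3682  0.0674]
top handle 308 [ 0.405  -0.3412  0.048 ] dir 158.7 z [0.0484 0.0523]
top mat [ 0.4509 -0.3613  0.0039] [0.142 0.139 0.024]
pos [ 0.4212 -0.1332  0.2326] yaw -8.5 q [-0.33  0.14  2.01  0.    1.   -0.19] F [-0.1  0.2 -0.5] gap 0.601 t 27.8
turn [-0.   -0.02 -0.  ] shift [135.9   8.9 -17.3]
```

View pics/v14.png

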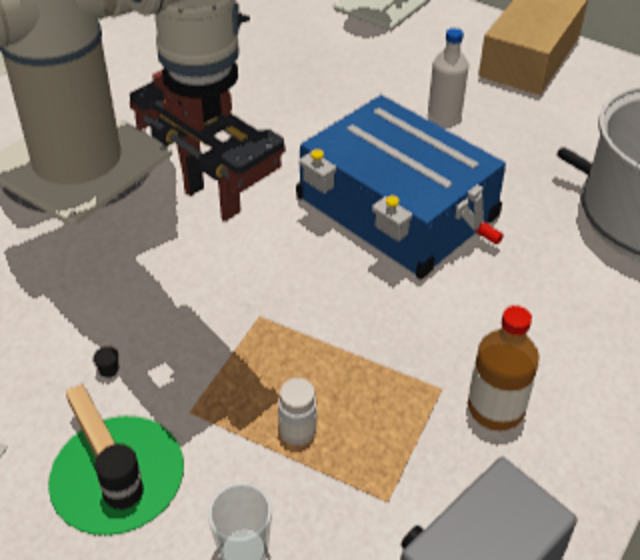

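The lid is shut (top at z = 0.106) and both pins stand up at z ≈ 0.1235: crop (317,155) and (392,202). The mallet stands on its mat with the head at (118,478) and its handle pointing up-left.

```bash
python3 go.py .4426 -.357 .15 -111.5
```

```text
pos [ 0.4212 -0.1332  0.2326] yaw -8.5 q [-0.33  0.14  2.01  0.    1.   -0.19] F [-0.1  0.2 -0.5] gap 0.601 t 27.8
turn [-2.0000e-02 -1.0000e-02  1.0304e+02] shift [-218.3   54.1   82.6]
```

Request:
arm_command(
  rows=[0,0,8,-40,10,0,60,0,0,16,-80,20,0,60,0,0,24,-120,30,0,60,0,0,32,-160,40,10,60,0,0,40,-195,49,30,60,0,0,48,-218,54,50,60,0,0,56,-218,54,70,60,0,0,64,-218,54,82,60,0,0,72,-218,54,82,60,0,0,80,-218,54,82,60,0,0,88,-218,54,82,60,0,0,96,-218,54,82,60,0,0,103,-218,54,82,60,0,0,103,-218,54,82,60,0,0,103,-218,54,82,60],
)

```text
clock: 29.3
tool_pos: [0.4437, -0.3554, 0.1506]
eef_rot: [-0.0, 0.983, -0.183, -0.0]
contact_force: [0.9, 0.1, -0.5]
finger_gap: 0.601
grip_force: 0.0
```

```bash
python3 go.py .4426 -.357 .018 -111.5
```

```text
pos [ 0.4437 -0.3554  0.1506] yaw -111.1 q [-0.7   0.44  1.81  0.    0.9   1.24] F [ 0.9  0.1 -0.5] gap 0.601 t 29.3
turn [-0.01  0.01  0.42] shift [ -0.5   1.9 132.6]
```

Request:
arm_command(
  rows=[0,0,0,0,2,40,60,0,0,0,0,2,75,60,0,0,0,0,2,100,60,0,0,0,0,2,115,60,0,0,0,0,2,126,60,0,0,0,0,2,132,60,0,0,0,0,2,132,60,0,0,0,0,2,132,0,0,0,0,0,2,132,0,0,0,0,0,2,132,0,0,0,0,0,2,132,0,0,0,0,0,2,132,0,0,0,0,0,2,132,0,0,0,0,0,2,132,0,0,0,0,0,2,132,0,0,0,0,0,2,132,0,0,0,0,0,2,132,0],
)

```text
clock: 31.0
tool_pos: [0.4426, -0.3585, 0.0191]
eef_rot: [0.0, 0.983, -0.185, 0.0]
contact_force: [-1.4, 0.7, 5.8]
finger_gap: 0.248
grip_force: 29.9
```

```bash
python3 go.py .4426 -.357 .12 -111.5
```

```text
pos [ 0.4426 -0.3585  0.0191] yaw -111.3 q [-0.7   0.65  1.85 -0.    0.65  1.24] F [-1.4  0.7  5.8] gap 0.248 t 31.0
turn [ 0.01 -0.03  0.16] shift [  -0.5   -1.3 -100.9]
```

```bash
python3 go.py .4895 .1104 .18 -111.3
```

```text
pos [ 0.4426 -0.3585  0.0191] yaw -111.3 q [-0.7   0.65  1.85 -0.    0.65  1.24] F [-1.4  0.7  5.8] gap 0.248 t 31.0
turn [ 0.01 -0.03 -0.04] shift [-126.9 -453.7 -161.1]
```

Request:
arm_command(
  rows=[0,0,0,0,0,-15,0,0,0,0,0,0,-45,0,0,0,0,0,0,-85,0,0,0,0,0,0,-125,0,0,0,0,-5,-20,-155,0,0,0,0,-15,-55,-161,0,0,0,0,-27,-97,-161,0,0,0,0,-39,-140,-161,0,0,0,0,-51,-183,-161,0,0,0,0,-63,-226,-161,0,0,0,0,-75,-269,-161,0,0,0,0,-87,-312,-161,0,0,0,0,-99,-355,-161,0,0,0,0,-110,-393,-161,0,0,0,0,-119,-425,-161,0,0,0,0,-125,-446,-161,0,0,0,0,-127,-454,-161,0,0,0,0,-127,-454,-161,0,0,0,0,-127,-454,-161,0],
)

```text
clock: 32.9
tool_pos: [0.489, 0.1101, 0.1798]
eef_rot: [0.0, 0.983, -0.185, -0.0]
contact_force: [0.2, -0.8, -2.7]
finger_gap: 0.251
grip_force: 29.9
```

```bash
cat > mal.py <<'E'
import sys
from h import *
k=sys.argv[1];s,t,r=state();R=r.as_matrix();hc=t+R[:,0]*.037
print("TCP",t.round(4),"expect head",hc[:2].round(4),"F",s["contact_force"].round(1),"q6",s["qpos"][5].round(2))
for n in("scene","top"):
    p,d=capture(n);cv2.imwrite(f"pics/{n}{k}.png",p[:,:,::-1]);np.savez(f"{n}{k}.npz",p=p,d=d);X=cloud(n,d)
    b=(np.linalg.norm(X[...,:2]-hc[:2],axis=-1)<.035)&(d>0)&(p.max(-1)<80)&(X[...,2]>t[2]-.03)&(X[...,2]<t[2]+.07);q=X[b]
    if len(q)>20: print(n,"head px",len(q),"mid",((np.percentile(q,2,axis=0)+np.percentile(q,98,axis=0))/2).round(4),"zmin/max",np.percentile(q[:,2],[2,98]).round(4))
    L=(abs(X[...,0]-.46)<.12)&(abs(X[...,1]-.11)<.06)&(d>0)&(X[...,2]>.09)&(X[...,2]<.135)
    for b,a,c in blobs(hsv(p,(20,110,70),(36,255,255))&L,4):
        q=X[b];print(n,"pin",a,c.round(1),"med",np.median(q,0).round(4))
E
python3 mal.py 15; cd pics; python3 -c "
import cv2,numpy as np
a=cv2.imread('scene15.png')[90:290,250:470];b=cv2.imread('top15.png')[120:320,200:380]
cv2.imwrite('v15.png',cv2.resize(np.hstack([a,b]),None,fx=2,fy=2))"
```

```text
TCP [0.489  0.1101 0.1798] expect head [0.5235 0.0967] F [ 0.2 -0.8 -2.7] q6 2.14
scene head px 521 mid [0.5185 0.0996 0.2067] zmin/max [0.1687 0.2447]
scene pin 27 [308.2 196.9] med [0.3878 0.1182 0.1234]
scene pin 32 [345.7 220.4] med [0.5254 0.0969 0.1229]
```

View pics/v15.png

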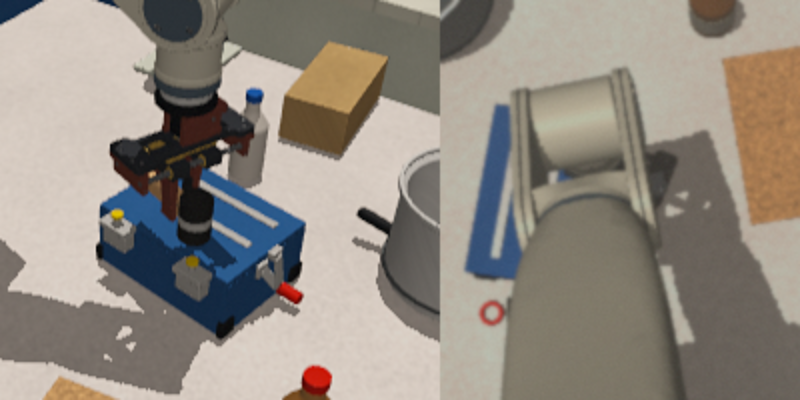

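The mallet is held upright over pin2; in the crop the head is at (195,215) and the pin at (192,262). First knock.

Request:
arm_command(
  rows=[0,0,0,0,0,15,0,0,0,0,0,0,30,0,0,0,0,0,0,42,0,0,0,0,0,0,50,0,0,0,0,0,0,54,0,0,0,0,0,0,54,0],
)

```text
clock: 33.6
tool_pos: [0.4891, 0.1101, 0.1257]
eef_rot: [0.0, 0.983, -0.186, -0.0]
contact_force: [-0.1, -0.7, -0.4]
finger_gap: 0.252
grip_force: 30.0
```

```bash
python3 mal.py 16
```

```text
TCP [0.4891 0.1101 0.1257] expect head [0.5236 0.0966] F [-0.1 -0.7 -0.4] q6 2.14
scene head px 511 mid [0.5191 0.0998 0.1471] zmin/max [0.1042 0.1899]
scene pin 25 [308.2 196.8] med [0.388  0.117  0.1231]
```

Request:
arm_command(
  rows=[0,0,0,0,0,2,0,0,0,0,0,0,4,0,0,0,0,0,0,5,0,0,0,0,0,0,5,0],
)

```text
clock: 34.1
tool_pos: [0.4888, 0.1107, 0.1218]
eef_rot: [0.0, 0.983, -0.185, -0.001]
contact_force: [-9.1, -0.0, 16.8]
finger_gap: 0.25
grip_force: 30.0
```

```bash
python3 mal.py 17
```

```text
TCP [0.4888 0.1107 0.1218] expect head [0.5232 0.0972] F [-9.1 -0.  16.8] q6 2.14
scene head px 507 mid [0.5191 0.1011 0.144 ] zmin/max [0.1038 0.1842]
scene pin 23 [308. 197.] med [0.3881 0.1176 0.1241]
```

Request:
arm_command(
  rows=[0,0,0,0,0,-10,0,0,0,0,0,0,-35,0,0,0,0,0,0,-58,0,0,0,0,0,0,-58,0,0,0,0,0,0,-58,0],
)

```text
clock: 34.7
tool_pos: [0.4896, 0.1108, 0.1786]
eef_rot: [-0.0, 0.983, -0.185, 0.001]
contact_force: [0.1, 0.0, -3.5]
finger_gap: 0.25
grip_force: 30.0
```

```bash
python3 mal.py 18;  python3 go.py .3515 .1319 .18 -111.3; cd pics; python3 -c "
import cv2,numpy as np
a=cv2.imread('scene18.png')[130:260,270:420]
cv2.imwrite('v18.png',cv2.resize(a,None,fx=4,fy=4))"
```

```text
TCP [0.4896 0.1108 0.1786] expect head [0.5241 0.0973] F [ 0.1  0.  -3.5] q6 2.14
scene head px 508 mid [0.5185 0.1009 0.2094] zmin/max [0.1746 0.2442]
scene pin 27 [308.2 196.9] med [0.3879 0.1176 0.1234]
scene pin 32 [345.5 223.5] med [0.5255 0.0961 0.1111]
pos [0.4886 0.1106 0.1775] yaw -111.3 q [0.2  0.31 1.94 0.   0.9  2.14] F [-0.7 -0.2 -2.6] gap 0.251 t 34.8
turn [ 0.05  0.09 -0.05] shift [-135.5   30.1   -2.2]
```

View pics/v18.png

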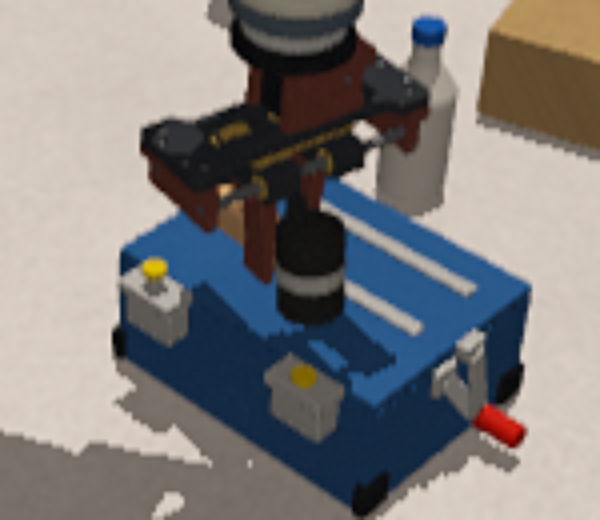

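Pin2 is flush (top z 0.1234 → 0.1111) and the mallet is still upright. Next, pin1.

Request:
arm_command(
  rows=[0,0,0,-30,7,-2,0,0,0,0,-65,15,-2,0,0,0,0,-100,22,-2,0,0,0,0,-125,28,-2,0,0,0,0,-135,30,-2,0,0,0,0,-135,30,-2,0,0,0,0,-135,30,-2,0],
)

```text
clock: 35.5
tool_pos: [0.354, 0.1323, 0.1807]
eef_rot: [-0.0, 0.983, -0.185, 0.001]
contact_force: [0.6, -0.8, -2.1]
finger_gap: 0.249
grip_force: 30.0
```

```bash
python3 mal.py 19
```

```text
TCP [0.354  0.1323 0.1807] expect head [0.3885 0.1188] F [ 0.6 -0.8 -2.1] q6 2.27
scene head px 446 mid [0.3832 0.1226 0.2119] zmin/max [0.1762 0.2476]
scene pin 30 [308.1 197. ] med [0.3867 0.1185 0.123 ]
scene pin 31 [345.5 223.6] med [0.5259 0.0961 0.1118]
top pin 25 [291.6 197.6] med [0.522  0.0982 0.112 ]
```

Request:
arm_command(
  rows=[0,0,0,-1,0,15,0,0,0,0,-1,0,30,0,0,0,0,-1,0,42,0,0,0,0,-1,0,50,0,0,0,0,-1,0,55,0,0,0,0,-1,0,58,0,0,0,0,-1,0,60,0,0,0,0,-1,0,60,0],
)

```text
clock: 36.4
tool_pos: [0.3524, 0.1325, 0.1211]
eef_rot: [-0.0, 0.983, -0.185, -0.0]
contact_force: [-4.4, -0.2, 10.4]
finger_gap: 0.249
grip_force: 30.0
```

Request:
arm_command(
  rows=[0,0,0,0,0,2,0,0,0,0,0,0,3,0,0,0,0,0,0,3,0,0,0,0,0,0,-10,0,0,0,0,0,0,-35,0,0,0,0,0,0,-60,0,0,0,0,0,0,-60,0,0,0,0,0,0,-60,0],
)

```text
clock: 37.2
tool_pos: [0.3525, 0.1324, 0.1807]
eef_rot: [-0.0, 0.983, -0.185, 0.001]
contact_force: [0.4, 0.3, -2.1]
finger_gap: 0.249
grip_force: 31.9
```

```bash
python3 mal.py 20; python3 go.py .4426 -.3585 .18 -111.3;python3 go.py .43 -.352 .18 -111.3;  cd pics; python3 -c "
import cv2,numpy as np
a=cv2.imread('scene20.png')[130:260,240:420]
cv2.imwrite('v20.png',cv2.resize(a,None,fx=4,fy=4))"
```

```text
TCP [0.3525 0.1324 0.1807] expect head [0.387 0.119] F [ 0.4  0.3 -2.1] q6 2.27
scene head px 436 mid [0.3813 0.1216 0.2129] zmin/max [0.1792 0.2466]
scene pin 26 [308.2 200.2] med [0.3878 0.1175 0.1118]
scene pin 31 [345.5 223.6] med [0.5261 0.096  0.1115]
top pin 25 [291.6 197.6] med [0.5218 0.0978 0.1123]
pos [0.3513 0.1321 0.1797] yaw -111.4 q [ 0.33  0.12  2.18 -0.    0.84  2.27] F [-0.1 -0.7 -2.7] gap 0.245 t 37.3
turn [ 0.06  0.07 -0.05] shift [ 2.636e+02  4.237e+02 -1.000e-01]
pos [0.3513 0.1321 0.1797] yaw -111.4 q [ 0.33  0.12  2.18 -0.    0.84  2.27] F [-0.1 -0.7 -2.7] gap 0.245 t 37.3
turn [ 0.06  0.07 -0.05] shift [ 2.495e+02  4.223e+02 -1.000e-01]
```

View pics/v20.png

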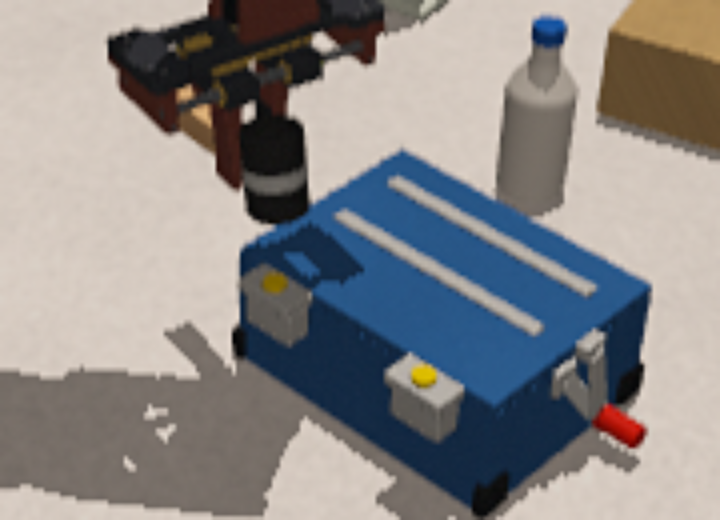

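Both pins are flush: tops at z ≈ 0.1115, crop (275,283) and (424,375). Taking the mallet home.

Request:
arm_command(
  rows=[0,0,0,10,15,0,0,0,0,0,28,45,0,0,0,0,0,50,80,0,0,0,0,0,74,119,0,0,0,0,0,98,158,0,0,0,0,0,122,197,0,0,0,0,0,146,236,0,0,0,0,0,170,275,0,0,0,0,0,194,312,0,0,0,0,0,217,349,0,0,0,0,0,237,381,0,0,0,0,0,252,405,10,0,0,0,0,261,420,30,0,0,0,0,264,424,60,0,0,0,0,264,424,90,0,0,0,0,264,424,115,0,0,0,0,264,424,125,0,0,0,0,264,424,125,0],
)

```text
clock: 39.1
tool_pos: [0.442, -0.3575, 0.0532]
eef_rot: [-0.001, 0.983, -0.185, -0.002]
contact_force: [0.0, -0.5, -2.0]
finger_gap: 0.249
grip_force: 31.9
```

```bash
python3 mal.py 21; python3 go.py .4426 -.3585 .0191 -111.3; cd pics; python3 -c "
import cv2,numpy as np
a=cv2.imread('scene21.png')[240:400,120:320]
cv2.imwrite('v21.png',cv2.resize(a,None,fx=3,fy=3))"
```

```text
TCP [ 0.442  -0.3575  0.0532] expect head [ 0.4764 -0.371 ] F [ 0.  -0.5 -2. ] q6 1.24
scene head px 654 mid [ 0.4722 -0.3685  0.0833] zmin/max [0.053  0.1135]
scene pin 27 [308.4 200.1] med [0.3879 0.1191 0.1112]
scene pin 31 [345.5 223.6] med [0.526  0.0962 0.1121]
top pin 25 [291.6 197.6] med [0.5217 0.0982 0.112 ]
top pin 24 [283.7 247.1] med [0.3846 0.1187 0.1118]
pos [ 0.4436 -0.3588  0.0558] yaw -111.3 q [-0.7   0.58  1.84  0.    0.72  1.24] F [ 0.8 -0.9 -1.2] gap 0.245 t 39.2
turn [-0.    0.   -0.04] shift [-1.   0.1 36.7]
```

View pics/v21.png

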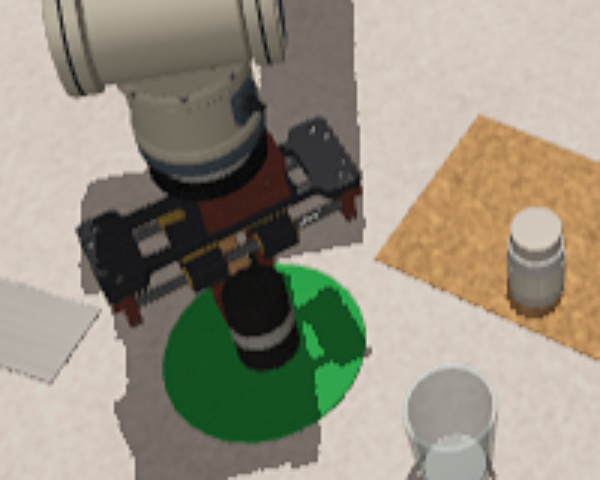

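The mallet is over its mat but tilted in the grip by roughly 8°, head end up. I'll turn the tool to level it and set it down gently.

Request:
arm_command(
  rows=[0,-4,0,-1,0,5,0,0,-8,0,-2,0,12,0,0,-8,0,-2,0,20,0,0,-8,0,-2,0,26,0,0,-8,0,-2,0,30,0,0,-8,0,-2,0,33,0,0,-8,0,-2,0,34,0,0,-8,0,-2,0,34,0],
)

```text
clock: 40.0
tool_pos: [0.4413, -0.3579, 0.0217]
eef_rot: [-0.013, 0.98, -0.185, -0.068]
contact_force: [0.3, -0.3, -2.9]
finger_gap: 0.253
grip_force: 31.9
```

```bash
python3 mal.py 22
```

```text
TCP [ 0.4413 -0.3579  0.0217] expect head [ 0.4755 -0.3712] F [ 0.3 -0.3 -2.9] q6 1.3
scene head px 893 mid [ 0.477  -0.3724  0.0388] zmin/max [0.0013 0.0762]
scene pin 27 [308.4 200.1] med [0.3884 0.1191 0.1112]
scene pin 31 [345.5 223.6] med [0.5259 0.0959 0.111 ]
top pin 26 [291.7 197.7] med [0.5211 0.0977 0.1135]
top pin 25 [283.7 247.2] med [0.3846 0.119  0.1128]
```

Request:
arm_command(
  rows=[0,0,0,0,0,1,0,0,0,0,0,0,2,0,0,0,0,0,0,3,0,0,0,0,0,0,3,0],
)

```text
clock: 40.5
tool_pos: [0.441, -0.3577, 0.0185]
eef_rot: [-0.013, 0.98, -0.185, -0.069]
contact_force: [0.4, 0.2, -2.8]
finger_gap: 0.253
grip_force: 31.9
```

Request:
arm_command(
  rows=[0,0,0,0,0,1,0,0,0,0,0,0,2,0,0,0,0,0,0,3,0,0,0,0,0,0,4,0,0,0,0,0,0,4,0],
)

```text
clock: 41.0
tool_pos: [0.4408, -0.3576, 0.0161]
eef_rot: [-0.013, 0.98, -0.185, -0.068]
contact_force: [-1.8, 3.0, 11.3]
finger_gap: 0.249
grip_force: 32.2
```

Request:
arm_command(
  rows=[0,0,0,0,0,-1,0,0,0,0,0,0,-1,35,0,0,0,0,0,-1,60,0,0,0,0,0,-1,60,0,0,0,0,0,-1,60,0,0,0,0,0,-1,60,0,0,0,0,0,-15,60,0,0,0,0,0,-45,60,0,0,0,0,0,-85,60,0,0,0,0,0,-125,60,0,8,0,-30,-20,-160,60,0,8,0,-60,-60,-190,60,0,8,0,-90,-100,-200,60,0,8,0,-120,-130,-200,60,0,8,0,-120,-130,-200,60,0,8,0,-120,-130,-200,60],
)

```text
clock: 42.6
tool_pos: [0.4034, -0.2028, 0.2309]
eef_rot: [0.0, 0.983, -0.184, 0.001]
contact_force: [0.9, -0.7, 0.6]
finger_gap: 0.599
grip_force: 0.0
```

```bash
python3 pins.py 23; python3 go.py .4 0 .2; cd pics; python3 -c "
import cv2,numpy as np
a=cv2.imread('scene23.png')[100:400,100:480]
cv2.imwrite('v23.png',cv2.resize(a,None,fx=2,fy=2))"
```

```text
scene pin 27 [308.4 200.1] med [0.3872 0.118  0.1115] mid [0.3891 0.1201 0.1087] ray122 [0.3967 0.1066]
scene pin 31 [345.5 223.6] med [0.5264 0.0964 0.1122] mid [0.5251 0.0979 0.1107] ray122 [0.5323 0.085 ]
scene lid z [0.1034 0.1063 0.109 ]
scene head 313 [ 0.4791 -0.3715  0.0677] [ 0.4782 -0.3706  0.0661]
scene handle 353 [ 0.4018 -0.342   0.0484] dir -21.9 z [0.0488 0.051 ]
scene mat [ 0.4529 -0.3584  0.0039] [0.152 0.148 0.019]
top pin 25 [291.6 197.6] med [0.5212 0.0978 0.1121] mid [0.5227 0.0988 0.1135] ray122 [0.5202 0.0978]
top pin 26 [283.7 247.3] med [0.3844 0.119  0.1114] mid [0.3835 0.1201 0.1117] ray122 [0.3829 0.1185]
top lid z [0.1018 0.1061 0.1107]
top mat [ 0.4559 -0.4076  0.0038] [0.12  0.045 0.017]
pos [ 0.404  -0.2041  0.2302] yaw -111.3 q [-0.49  0.16  1.99 -0.    0.99  1.45] F [-0.4 -1.   0.4] gap 0.603 t 42.7
turn [ 0.02 -0.1   0.  ] shift [ -78.  -188.6   30. ]
```

View pics/v23.png

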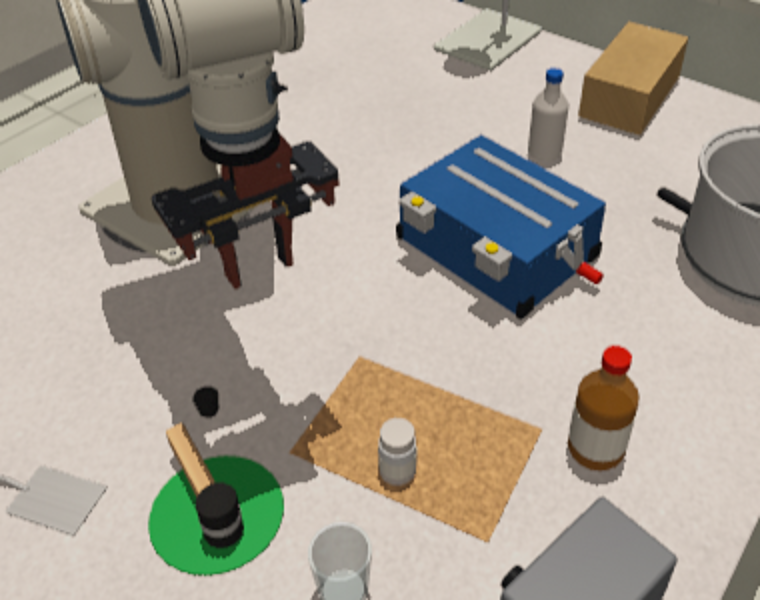

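The lid is shut and both pins are flush at (417,201) and (491,248). The mallet stands upright on the green mat, head at (220,515), and the bystanders haven't moved. Handing in.

```bash
python3 -c "
from rig import workorder;print(workorder.job_done())"
```

```text
the job is handed in; nothing more can be done
None
```

Job handed in at about 43 s of robot time: both amber jars are in their own wells, the lid is shut, both pins are flush, the mallet is back upright on its mat, and the bystanders are unmoved; the hand-in returned no verdict.

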